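# Clamp the crank shaft of the ice crusher

### The job

The crank shaft of the ice crusher is loose in its hub. Turn the crank until the flat of the shaft faces straight up at the setscrew, then take the hex key from its stand, seat it fully in the setscrew and tighten it clockwise until it is firmly snug, without overtightening. Leave the key standing in the screw and everything else on the counter where it is.

Things in the scene. Friction and masses are not known exactly. Their poses are not given: they have to be found in the camera images.
- crusher: Hand-cranked ice crusher, fixed. Base plate 150 x 250 x 12 mm; white housing 130 x 75 mm at y = +46 to +121 mm of its frame, its hopper rim 166 mm above the counter; hub block with setscrew in the middle; bearing at y = -80 mm, top 93 mm. Origin: on the counter under the setscrew; z up; y along the horizontal shaft, away from the crank. Shaft axis 75 mm above the counter.
- flat (a point): Point on the milled flat of the steel shaft (24 mm diameter; flat 12 mm wide, 1.5 mm deep), seen from above between hub and bearing, 35 mm from the hub's centre towards the crank, 10.5 mm off the axis. Its z axis points out of the flat, y along the shaft. Flat faces the setscrew when z is straight up; it starts leaning 0.45 to 1.15 rad towards the crusher's +x.
- crank_grip (a point): Centre of the crank's black round grip (18 mm diameter, 40 mm long, parallel to the shaft, fixed to the crank), 55 mm from the shaft's axis, 128 mm from the hub towards the crusher's -y. The crank stands 0.6 rad from the flat's z towards the crusher's -x: with the flat straight up it leans 34 degrees to -x. Friction 0.12 N m; the shaft stays where it is left.
- setscrew: Upright setscrew over the shaft: round steel head 26 mm across, hex socket 13.2 mm across flats, 14 mm deep, open upwards. Origin: centre of the socket's mouth, 116 to 120 mm up. This frame sinks with the screw but does NOT turn with it: the hexagon's angle is not given. Rest the key on it lightly (never over 40 N) and turn the key until it drops in, or look. Clockwise from above tightens.
- key_grip (a point): Centre of the black T-handle of the hex key: a bar 80 mm long (its x), 16 mm wide (its y), 18 mm high (its z, up the key, away from the tip), 105 mm above the key's tip. The key (about 0.16 kg) stands upright in its stand at the start, turned any way, 45 mm deep, and lifts straight out.
- key_tip (a point): Lower end of the key, on its axis; same axes as key_grip. The key's shank is a hexagon 12 mm across flats with two flats square to x; its lowest 3 mm are a round nose 9.6 mm in diameter.
- stand: Wooden block 56 x 56 x 55 mm with a hole 15 mm wide, 45 mm deep, in its top, for the key; fixed. Origin: centre of its underside.
- mug: Loose steel mug, 76 mm across, 85 mm high, leave alone. Origin: centre of its underside.
- sugar_jar: Loose glass sugar jar, 72 mm across, 100 mm high, leave alone. Origin: centre of its underside.
- paper_cup: Loose paper cup, 74 mm across, 90 mm high, leave alone. Origin: centre of its underside.
- socket_floor (a point): Centre of the setscrew's socket floor, 14 mm below its mouth. The screw sinks 3 mm a radian (quick thread) and turns with 0.12 N m friction, enough to stay once tight. The key has about 0.1 rad of play in it either way. After about 0.6 to 1.5 rad the screw meets the flat and the torque climbs within some 0.3 rad. Snug is 0.22 to 0.32 N m at the key; above 0.36 N m is overtightened.
There are look-alikes about, which are no part of the job. What is shaped like the part that bears key_grip but turquoise is not meant.

How it is judged:
By the outcome, as a careful person would: the job done as asked, in the order asked, and still so for the second after the job is handed in, with the robot touching nothing.
It also fails if it takes over 72 s, if anything falls off the work surface, if the arm or the gripper's body presses on something with over 40 N, if the wrist force passes 120 N, or if a joint passes its speed limit or range.

### The arm

A 6-joint arm with a two-finger parallel gripper is mounted at the origin on the work surface. World frame = base frame: x ahead of the robot, y to its left, z up, the work surface at z = 0. Lengths are in mm, angles in rad, forces in N, time in s.
With the tool pointing down it reaches from about 275 to 1000 mm from the base axis. Payload 8.4 kg.
Tool frame: the origin (TCP) lies at the very end of the fingers, on their centre line; the grasp point (between the pads) lies 19 mm behind it (r.tcp_to_grasp is the distance from the TCP to the grasp point, in mm); z points along the fingers, y is the line along which they close (so a half turn about z gives the same grasp; the last joint's range is limited). The gripper opens to 85 mm and grips with 20 to 120 N. Pads are 22 mm wide; open, the fingers measure 114 mm over their backs; the gripper's body (76 mm by 85 mm) begins 54 mm behind the grasp point. The pads swing forward as they close: fully open they stand 13 mm farther back than shut.
Start: joints at [-1.29, 0.353, 1.633, -0, 1.155, -0.002], TCP at [174.402, -600.177, 231.281] pointing down, gripper open.
Joint ranges: [-2.63, 2.63], [-0.92, 2.1], [0.06, 2.66], [-1.3, 4.44], [0, 2.69], [-3.02, 3.02]. Speed limits (rad/s): [2.22, 2.22, 2.79, 3.14, 3.14, 3.14].

### API

Orientations are given as [roll, pitch, yaw] about the fixed x, y, z axes, in that order (R = Rz(yaw) Ry(pitch) Rx(roll)).
In Python, from rig import r gives the robot as it stands. The module is installed in compiled form; this text tells all that it offers.
- The arm moves only by the tool play_rows, never from a script. Its argument "rows" is a list of rows, each an object with "dp": the shift along the tool's x, y, z in units of 40 mm (1.0 is 40 mm), a list of three; "turn": the turn, a rotation vector about the tool's x, y, z in units of 6 degrees (1.0 is 6 degrees), a list of three; "fingers": the closure, from 0 (fully open) to 1 (shut). In form: [{"dp": [tx, ty, tz], "turn": [wx, wy, wz], "fingers": fingers}, ...]. A call has 1 to 5 rows; each row shifts and turns the commanded pose from where the row before left it, along the tool's axes as they then stand; what a row does not reach is not made up. A row lasts 1/12 s, in which the tool goes at most 41.7 mm and 7.16 degrees, less where a joint would pass 70% of its speed; a pose out of reach is approached as far as the arm can. A call is refused whole if a number of a shift passes 1 or a number of a turn 1, either way. A call with a gripper value outside its range is refused whole. The fingers move at their own pace and stop on an object; "force" is the grip in N (left out, the last holds). Time passes only in rows, so rows that do not move let the fingers close. It gives the time, the measured TCP pose, the force, the opening and the grip force at its end, in the units of the state.
- r.sense(): the state, without advancing time (a new reading comes with each control period).
- r.grab_frame(name): name is "side" or "top" or "wrist"; returns a dict with "pixels" (400x640x3 uint8, red, green, blue), "fx", "fy", "cx", "cy" (pixels), "pose" (4x4, takes a point from camera to world coordinates). Camera axes: x right, y down, z forward; pixel columns grow to the right and rows downward; lengths in mm; the calibration is good to about 2 mm. A picture is of the moment at which its call begins. There is no depth.
- r.sign_off(): hands the job in; it is judged then, once.
The state is a dict: "clock": time; "qpos": joint angles; "qvel": joint speeds; "joint_efforts": joint torques, N m; "eef_pos": TCP position; "tcp_rot": TCP orientation; "contact_force": force on the tool from outside, world axes, zero at the start; "wrist_torque": the same for the moment, N m; "opening": opening from 0.0 (shut) to 1.0 (fully open); "grasp_force": force on a finger pad.
Only numpy, scipy, OpenCV 4.12 (cv2) and the standard library are available. Lean on these libraries where they do the work, as an engineer would, in place of code of your own. Each camera call takes 0.05 s, during which the arm holds its last target. There are 200 camera calls.

## Working session

There is one attempt and no reset: what is moved stays moved. The work goes in short steps, Python scripts to look and compute and a tool call to move; the robot and the scene stay as the last step left them, time stands still between calls to the robot, and variables do not carry over. Pictures are saved under pics/ and viewed, at most 10 in all, crops included, and the job is handed in when it is done.

Besides the shell and the picture viewer there is one more tool, called after ">>>" by a JSON object that holds its "method" and its "body", one argument or row to a line. play_rows: Moves the arm, as the interface text tells. Its arguments: {"type":"object","properties":{"rows":{"type":"array"},"force":{"type":"number"}},"required":["rows"]}

```bash
mkdir -p pics; python3 - <<'E'
from rig import r
import cv2,numpy as np,pickle
s=r.sense();print({k:np.round(v,3).tolist() for k,v in s.items()})
d={}
for n in("side","top","wrist"):
    f=r.grab_frame(n);d[n]=f;print(n,f["fx"],f["cx"],f["cy"],np.round(f["pose"],3).tolist())
    cv2.imwrite(f"pics/{n}0.png",f["pixels"][:,:,::-1])
pickle.dump(d,open("f0.pkl","wb"))
E
```

```text
{'clock': 0.0, 'qpos': [-1.29, 0.354, 1.634, 0.0, 1.155, -0.002], 'qvel': [-0.001, -0.002, -0.001, 0.002, -0.0, 0.001], 'joint_efforts': [-0.005, -60.526, -34.206, -0.0, 0.009, -0.0], 'eef_pos': [174.294, -599.712, 230.585], 'tcp_rot': [-3.14, -0.0, 0.283], 'contact_force': [0.491, -0.519, 0.097], 'wrist_torque': [0.008, -0.019, -0.028], 'grasp_force': 0.0, 'opening': 0.996}
side 424.7437840888436 320.58060983187283 193.63545706798988 [[-0.748, -0.359, 0.558, -121.24], [-0.664, 0.393, -0.637, 798.559], [0.01, -0.847, -0.532, 750.545], [0.0, 0.0, 0.0, 1.0]]
top 392.4127932623005 315.38690796282185 201.46552266737615 [[-0.014, -0.996, 0.084, 462.397], [-1.0, 0.016, 0.016, 33.899], [-0.017, -0.083, -0.996, 1170.615], [0.0, 0.0, 0.0, 1.0]]
wrist 291.24851833078867 320.0368682336784 199.92279540310366 [[0.279, -0.926, -0.253, 237.65], [-0.96, -0.27, -0.072, -580.99], [-0.001, 0.263, -0.965, 373.257], [0.0, 0.0, 0.0, 1.0]]
```

View pics/top0.png

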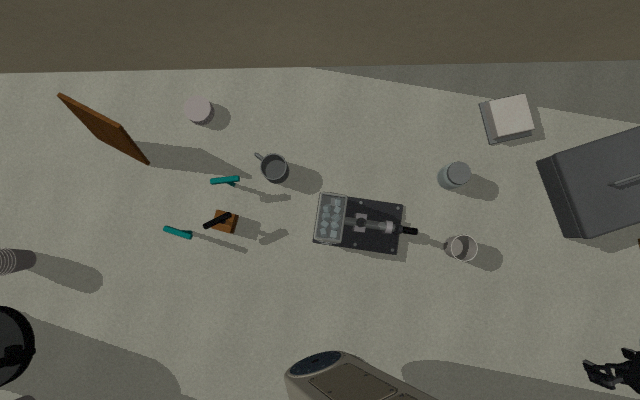

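View pics/side0.png

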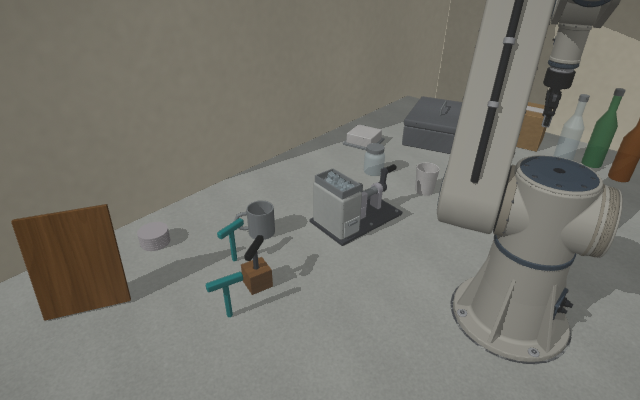

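The black T-handle at top (217,220), in the wood block, matches the key; the turquoise bars at (225,181) and (178,233) are look-alikes. The crank grip is at top (410,230) and side (388,169). The crusher is at top (360,223), the mug at (273,168), the jar at (455,176) and the cup at (461,247).

```bash
cat > h.py <<'E'
import numpy as np
def ray(f,u,v):
    d=np.array([(u-f["cx"])/f["fx"],(v-f["cy"])/f["fy"],1.0]);P=np.array(f["pose"]);return P[:3,3],P[:3,:3]@d
def plane(f,u,v,z):
    o,d=ray(f,u,v);return o+d*(z-o[2])/d[2]
def tri(*fuv):
    A=np.zeros((3,3));b=np.zeros(3)
    for f,u,v in fuv:
        o,d=ray(f,u,v);d/=np.linalg.norm(d);M=np.eye(3)-np.outer(d,d);A+=M;b+=M@o
    p=np.linalg.solve(A,b);return p,[round(float(np.linalg.norm(np.cross(p-ray(f,u,v)[0],ray(f,u,v)[1]/np.linalg.norm(ray(f,u,v)[1])))),1) for f,u,v in fuv]
def proj(f,p):
    P=np.array(f["pose"]);q=P[:3,:3].T@(np.array(p)-P[:3,3]);return f["cx"]+f["fx"]*q[0]/q[2],f["cy"]+f["fy"]*q[1]/q[2]
E
python3 - <<'E'
import pickle,cv2,numpy as np
d=pickle.load(open("f0.pkl","rb"))
t=d["top"]["pixels"][:,:,::-1];s=d["side"]["pixels"][:,:,::-1]
a=cv2.resize(t[180:265,305:435],None,fx=6,fy=6,interpolation=cv2.INTER_CUBIC)[:,:780]
cv2.imwrite("pics/c1.png",np.vstack([a[:500]]))
b=cv2.resize(s[155:300,195:415],None,fx=3.6,fy=3.6,interpolation=cv2.INTER_CUBIC)
cv2.imwrite("pics/c2.png",b);print(a.shape,b.shape)
for n,(x0,y0,x1,y1) in {"top":(195,205,240,235),"side":(240,230,268,262)}.items():
    g=d[n]["pixels"][y0:y1,x0:x1].astype(int);m=(g.max(2)<45).astype(np.uint8)
    k,l,st,c=cv2.connectedComponentsWithStats(m);i=1+st[1:,4].argmax();ys,xs=np.nonzero(l==i)
    print(n,st[i],c[i]+[x0,y0],cv2.minAreaRect(np.c_[xs+x0,ys+y0].astype(np.float32)))
E
```

```text
(510, 780, 3) (522, 792, 3)
top [  8   7  29  17 191] [217.37172775 220.10471204] ((217.3648681640625, 221.189208984375), (8.473966598510742, 29.996803283691406), 62.10273361206055)
side [  5   6  18  25 196] [253.61734694 247.9744898 ] ((254.23072814941406, 247.65382385253906), (7.765803337097168, 28.012361526489258), 33.690067291259766)
```

View pics/c1.png

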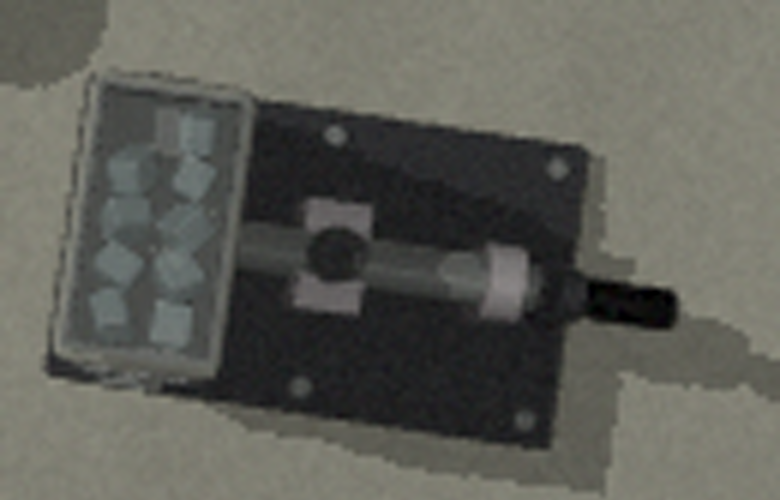

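View pics/c2.png

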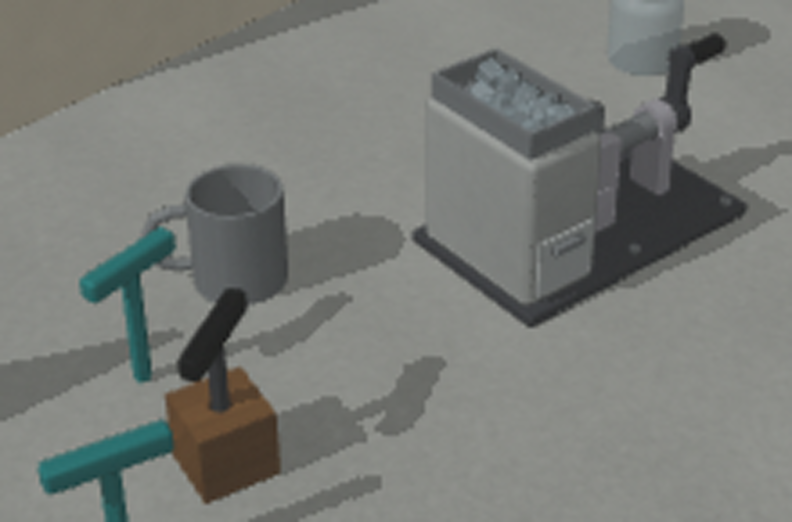

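The close crop confirms it: c1 shows the setscrew at crop (335,255), the grip at (632,304) and plate corners at (585,147), (552,448) and (48,372). c2 shows the black-handled key in the wood block and the grip at (707,48).

```bash
python3 - <<'E'
import pickle,numpy as np
from h import *
np.set_printoptions(precision=1,suppress=True)
d=pickle.load(open("f0.pkl","rb"));T=d["top"];S=d["side"]
c=lambda u,v:((u+.5)/6-.5+305,(v+.5)/6-.5+180)
s=lambda u,v:((u+.5)/3.6-.5+195,(v+.5)/3.6-.5+155)
A,B,C=[plane(T,*c(*p),12) for p in((585,147),(552,448),(48,372))]
print("corners",A,B,C,np.linalg.norm(A-B),np.linalg.norm(B-C))
yv=(C-B)[:2];yv/=np.linalg.norm(yv);xv=np.array([yv[1],-yv[0]]);print("yv",yv,np.arctan2(xv[1],xv[0]))
print("xv from AB",(A-B)[:2]/np.linalg.norm((A-B)[:2]))
o=(A[:2]+C[:2])/2;print("centre",o)
scr=plane(T,*c(335,255),118);print("screw",scr)
g,e=tri((T,*c(632,304)),(S,*s(707,48)));print("grip",g,e)
q=g[:2]-scr[:2];print("grip in crusher",q@xv,q@yv,"ang",np.arctan2(q@xv,g[2]-75))
k,e=tri((T,217.4,220.7),(S,254,247.8));print("key",k,e)
R=62.1
for z in (120,):
  a=np.deg2rad(62.1); # long axis direction
  for sg in(1,):
    p1=plane(T,217.4+13*np.cos(np.deg2rad(-28)),220.7+13*np.sin(np.deg2rad(-28)),k[2]);p2=plane(T,217.4-13*np.cos(np.deg2rad(-28)),220.7-13*np.sin(np.deg2rad(-28)),k[2])
    print("ends",p1,p2,np.arctan2(*(p1-p2)[[1,0]]))
for n,p in dict(mug=(273,168),jar=(455,176),cup=(461,247)).items():print(n,plane(T,*p,85))
E
```

```text
corners [ 547.9 -203.    12. ] [ 401.3 -182.2   12. ] [441.5  62.6  12. ] 148.0717816257872 248.09385626469654
yv [0.2 1. ] -0.16277769155836777
xv from AB [ 1.  -0.1]
centre [494.7 -70.2]
screw [493.5 -68.7 118. ]
grip [ 468.9 -197.7  130.1] [1.0, 1.0]
grip in crusher -3.3304605805978134 -131.27756198320006 ang -0.060344135125514876
key [503.9 317.9 112.1] [1.0, 1.0]
ends [519.2 286.  112.1] [487.1 348.2 112.1] -1.094287834825174
mug [649.5 168.9  85. ]
jar [ 618.3 -336.9   85. ]
cup [ 422.4 -344.6   85. ]
```

>>> {"method": "play_rows", "body": {
  "rows": [
    {"dp": [0.66,-0.507,0],"turn": [0,0,0],"fingers": 0},
    {"dp": [0.66,-0.507,0],"turn": [0,0,0],"fingers": 0},
    {"dp": [0.66,-0.507,0],"turn": [0,0,0],"fingers": 0},
    {"dp": [0.66,-0.507,0],"turn": [0,0,0],"fingers": 0},
    {"dp": [0.66,-0.507,0],"turn": [0,0,0],"fingers": 0}
  ]
}}

```text
clock: 0.57
eef_pos: [273.3, -464.5, 231.0]
tcp_rot: [-3.141, 0.0, 0.282]
contact_force: [0.4, 0.3, -0.8]
opening: 1.0
grasp_force: 0.0
```

>>> {"method": "play_rows", "body": {
  "rows": [
    {"dp": [0.66,-0.507,0],"turn": [0,0,0],"fingers": 0},
    {"dp": [0.66,-0.507,0],"turn": [0,0,0],"fingers": 0},
    {"dp": [0.66,-0.507,0],"turn": [0,0,0],"fingers": 0},
    {"dp": [0.66,-0.507,0],"turn": [0,0,0],"fingers": 0},
    {"dp": [0.66,-0.507,0],"turn": [0,0,0],"fingers": 0}
  ]
}}

```text
clock: 0.98
eef_pos: [371.9, -330.3, 231.2]
tcp_rot: [-3.141, 0.0, 0.283]
contact_force: [0.6, -0.7, 0.5]
opening: 0.998
grasp_force: 0.0
```

>>> {"method": "play_rows", "body": {
  "rows": [
    {"dp": [0.66,-0.507,0],"turn": [0,0,0],"fingers": 0},
    {"dp": [0.66,-0.507,0],"turn": [0,0,0],"fingers": 0},
    {"dp": [0.66,-0.507,0],"turn": [0,0,0],"fingers": 0},
    {"dp": [0.66,-0.507,0],"turn": [0,0,0],"fingers": 0},
    {"dp": [0.66,-0.507,0],"turn": [0,0,0],"fingers": 0}
  ]
}}

```text
clock: 1.4
eef_pos: [470.4, -196.0, 231.2]
tcp_rot: [-3.142, 0.0, 0.283]
contact_force: [1.5, -1.1, -0.1]
opening: 1.0
grasp_force: 0.0
```

>>> {"method": "play_rows", "body": {
  "rows": [
    {"dp": [0,0,0],"turn": [0,0,-0.99],"fingers": 0},
    {"dp": [0,0,0],"turn": [0,0,-0.99],"fingers": 0},
    {"dp": [0,0,0],"turn": [0,0,-0.99],"fingers": 0},
    {"dp": [0,0,0],"turn": [0,0,-0.99],"fingers": 0},
    {"dp": [0,0,0],"turn": [0,0,-0.99],"fingers": 0}
  ]
}}

```text
clock: 1.82
eef_pos: [469.7, -197.3, 231.1]
tcp_rot: [-3.141, 0.0, 0.807]
contact_force: [-0.7, 0.4, -0.4]
opening: 0.999
grasp_force: 0.0
```

>>> {"method": "play_rows", "body": {
  "rows": [
    {"dp": [0,0,0],"turn": [0,0,-0.99],"fingers": 0},
    {"dp": [0,0,0],"turn": [0,0,-0.99],"fingers": 0},
    {"dp": [0,0,0],"turn": [0,0,-0.99],"fingers": 0},
    {"dp": [0,0,0],"turn": [0,0,-0.99],"fingers": 0},
    {"dp": [0,0,0],"turn": [0,0,-0.99],"fingers": 0}
  ]
}}

```text
clock: 2.23
eef_pos: [469.6, -197.5, 231.1]
tcp_rot: [-3.141, -0.0, 1.325]
contact_force: [0.1, -0.7, -1.4]
opening: 1.002
grasp_force: 0.0
```

>>> {"method": "play_rows", "body": {
  "rows": [
    {"dp": [0,0,0],"turn": [0,0,-0.98],"fingers": 0},
    {"dp": [0,0,0],"turn": [0,0,0],"fingers": 0},
    {"dp": [0,0,0],"turn": [0,0,0],"fingers": 0}
  ]
}}

```text
clock: 2.48
eef_pos: [469.7, -197.5, 231.2]
tcp_rot: [-3.141, -0.0, 1.419]
contact_force: [0.4, 0.4, 0.4]
opening: 1.004
grasp_force: 0.0
```

```bash
python3 - <<'E'
from rig import r
import cv2,pickle
f=r.grab_frame("wrist");pickle.dump(f,open("f1.pkl","wb"));cv2.imwrite("pics/w1.png",f["pixels"][:,:,::-1]);s=r.sense();print(s["eef_pos"],s["tcp_rot"],s["qpos"])
E
```

```text
[ 469.69443561 -197.51873831  231.16885254] [-3.14136664e+00 -8.25484311e-05  1.41856088e+00] [-4.01035304e-01  1.73202802e-01  1.87658401e+00  2.74369849e-05
  1.09204523e+00 -2.48812505e-01]
```

View pics/w1.png

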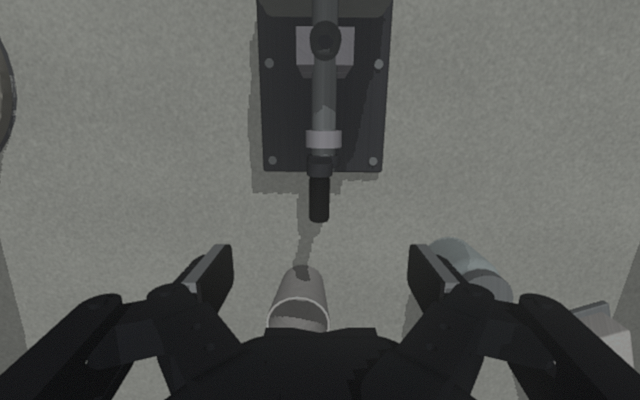

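w1 shows the screw head at (325,40), the black grip centred near (319,198), the cup below and the jar at the right, all clear of the fingers.

```bash
python3 - <<'E'
import pickle,numpy as np
from h import *
np.set_printoptions(precision=2,suppress=True)
d=pickle.load(open("f0.pkl","rb"));T=d["top"];S=d["side"];W=pickle.load(open("f1.pkl","rb"))
c=lambda u,v:((u+.5)/6-.5+305,(v+.5)/6-.5+180)
s=lambda u,v:((u+.5)/3.6-.5+195,(v+.5)/3.6-.5+155)
scr,e=tri((T,*c(335,255)),(W,325,40));print("screw tri",scr,e, plane(W,325,40,118))
g,e=tri((T,*c(632,304)),(S,*s(707,48)),(W,319,199));print("grip",g,e)
P=[plane(W,*p,14) for p in((269,63),(379,64),(272,160),(373,161))]
print(P, "yaw",np.arctan2(-(P[0]-P[2])[0],(P[0]-P[2])[1]),np.arctan2(-(P[1]-P[3])[0],(P[1]-P[3])[1]),"x mid",(P[0]+P[1])/2,(P[2]+P[3])/2)
print("bear",plane(W,324,140,93))
for yaw in(-.15,):
  xv=np.array([np.cos(yaw),np.sin(yaw)]);yv=np.array([-xv[1],xv[0]])
  q=g[:2]-plane(W,325,40,118)[:2];print(q@xv,q@yv,np.arctan2(q@xv,g[2]-75))
  print(plane(W,319,199,130))
E
```

```text
screw tri [493.24 -69.44 110.44] [0.5, 0.5] [492.38 -71.2  118.  ]
grip [ 468.62 -196.89  130.54] [1.1, 1.1, 0.9]
[array([431.33, -60.3 ,  14.  ]), array([554.64, -80.22,  14.  ]), array([ 413.37, -168.85,   14.  ]), array([ 536.46, -188.89,   14.  ])] yaw -0.16397772245521544 -0.16578602529150058 x mid [492.99 -70.26  14.  ] [ 474.91 -178.87   14.  ]
bear [ 480.19 -149.54   93.  ]
-4.705093545847466 -127.82635514890865 -0.08450712289314867
[ 468.41 -196.16  130.  ]
```

>>> {"method": "play_rows", "body": {
  "rows": [
    {"dp": [0,-0.03,0.6],"turn": [0,0,0.1],"fingers": 0},
    {"dp": [0,0,0.6],"turn": [0,0,0],"fingers": 0},
    {"dp": [0,0,0.6],"turn": [0,0,0],"fingers": 0},
    {"dp": [0,0,0.6],"turn": [0,0,0],"fingers": 0},
    {"dp": [0,0,0.6],"turn": [0,0,0],"fingers": 0}
  ]
}}

```text
clock: 2.95
eef_pos: [468.6, -197.4, 110.4]
tcp_rot: [3.141, 0.0, 1.408]
contact_force: [0.1, -0.0, 1.3]
opening: 1.001
grasp_force: 0.0
```

>>> {"method": "play_rows", "body": {
  "rows": [
    {"dp": [0,0,0],"turn": [0,0,0],"fingers": 0.6},
    {"dp": [0,0,0],"turn": [0,0,0],"fingers": 0.9},
    {"dp": [0,0,0],"turn": [0,0,0],"fingers": 1},
    {"dp": [0,0,0],"turn": [0,0,0],"fingers": 1},
    {"dp": [0,0,0],"turn": [0,0,0],"fingers": 1}
  ],
  "force": 25
}}

```text
clock: 3.37
eef_pos: [469.6, -197.8, 112.7]
tcp_rot: [3.139, 0.001, 1.411]
contact_force: [0.2, -0.1, 0.0]
opening: 0.3
grasp_force: 0.0
```

>>> {"method": "play_rows", "body": {
  "rows": [
    {"dp": [0,0,0],"turn": [0,0,0],"fingers": 1},
    {"dp": [0,0,0],"turn": [0,0,0],"fingers": 1},
    {"dp": [0,0,0],"turn": [0,0,0],"fingers": 1}
  ]
}}

```text
clock: 3.62
eef_pos: [469.3, -197.7, 112.6]
tcp_rot: [3.14, 0.001, 1.411]
contact_force: [-1.6, 0.2, 7.1]
opening: 0.2
grasp_force: 25.4
```

>>> {"method": "play_rows", "body": {
  "rows": [
    {"dp": [0,-0.052,0.0014],"turn": [-0.525,0,0],"fingers": 1},
    {"dp": [0,-0.052,0.0014],"turn": [-0.525,0,0],"fingers": 1},
    {"dp": [0,-0.052,0.0014],"turn": [-0.525,0,0],"fingers": 1},
    {"dp": [0,0,0],"turn": [0,0,0],"fingers": 1}
  ]
}}

```text
clock: 3.95
eef_pos: [461.9, -196.5, 111.5]
tcp_rot: [2.973, 0.001, 1.411]
contact_force: [4.1, 0.9, -3.5]
opening: 0.197
grasp_force: 25.0
```

```bash
python3 -c "
from rig import r
s=r.sense();print(s['eef_pos'],s['tcp_rot'],s['contact_force'],s['wrist_torque'],s['opening'],s['qpos'])"
```

```text
[ 461.87734391 -196.49438133  111.45753377] [2.97262533e+00 6.14256734e-04 1.41089318e+00] [ 4.06603122  0.88398211 -3.46255235] [ 0.20215854 -0.67892738  0.06681103] 0.19661484882224312 [-0.4361428   0.25399981  2.11431737  0.07891308  0.61190111 -0.33723385]
```

>>> {"method": "play_rows", "body": {
  "rows": [
    {"dp": [0,-0.052,0.0014],"turn": [-0.525,0,0],"fingers": 1},
    {"dp": [0,-0.052,0.0014],"turn": [-0.525,0,0],"fingers": 1},
    {"dp": [0,-0.052,0.0014],"turn": [-0.525,0,0],"fingers": 1},
    {"dp": [0,-0.052,0.0014],"turn": [-0.525,0,0],"fingers": 1}
  ]
}}

```text
clock: 4.28
eef_pos: [455.5, -195.6, 109.1]
tcp_rot: [2.754, 0.001, 1.412]
contact_force: [13.7, 14.2, -15.7]
opening: 0.196
grasp_force: 24.8
```

>>> {"method": "play_rows", "body": {
  "rows": [
    {"dp": [0,-0.052,0.0014],"turn": [-0.525,0,0],"fingers": 1},
    {"dp": [0,-0.052,0.0014],"turn": [-0.525,0,0],"fingers": 1},
    {"dp": [0,-0.052,0.0014],"turn": [-0.525,0,0],"fingers": 1},
    {"dp": [0,0,0],"turn": [0,0,0],"fingers": 1},
    {"dp": [0,0,0],"turn": [0,0,0],"fingers": 1}
  ]
}}

```text
clock: 4.7
eef_pos: [454.5, -194.1, 108.1]
tcp_rot: [2.649, -0.007, 1.414]
contact_force: [-8.2, -16.9, 1.5]
opening: 0.197
grasp_force: 27.0
```

```bash
python3 - <<'E'
from rig import r
import cv2,pickle,numpy as np
from scipy.spatial.transform import Rotation as R
f=r.grab_frame("wrist");t=r.grab_frame("top");sd=r.grab_frame("side");pickle.dump((f,t,sd),open("f2.pkl","wb"))
s=r.sense();print(s['eef_pos'],s['tcp_rot'],s['contact_force'],s['opening'])
M=R.from_euler('xyz',s['tcp_rot']).as_matrix();g=s['eef_pos']-19*M[:,2]
q=g[:2]-[493,-70];a=-.163;x=q@[np.cos(a),np.sin(a)];print(g,x,q@[-np.sin(a),np.cos(a)],np.arctan2(x,g[2]-75),np.hypot(x,g[2]-75))
cv2.imwrite("pics/w2.png",f["pixels"][:,:,::-1])
E
```

```text
[ 454.59440568 -194.07766202  108.11265085] [ 2.64935913 -0.00625111  1.41477598] [ -9.76259735 -16.82934134   0.79016404] 0.20210534382319398
[ 445.70789547 -192.78578183  124.85663431] -26.739667927594834 -128.83276574465089 -0.4922883905496413 56.57467477119086
```

View pics/w2.png

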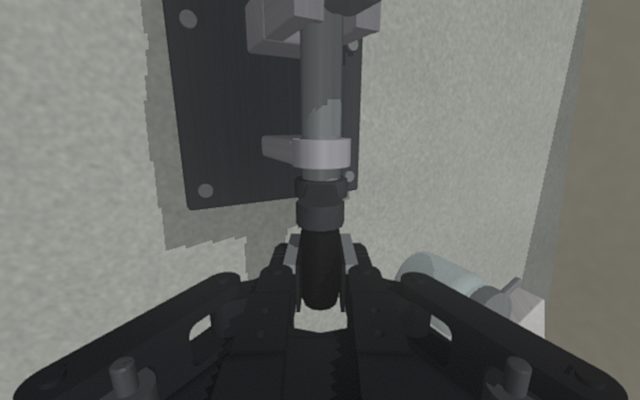

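w2: the grip is held between the pads at (320,265). The shaft shows at (322,90), with the end of the flat still off-centre to the right. The tilt is eating up wrist range, so I'll open slightly, stand the tool upright about the grip, then regrip.

>>> {"method": "play_rows", "body": {
  "rows": [
    {"dp": [0,0,0],"turn": [0,0,0],"fingers": 0.6},
    {"dp": [0,0,0],"turn": [0,0,0],"fingers": 0.6},
    {"dp": [0,0,0],"turn": [0,0,0],"fingers": 0.6}
  ]
}}

```text
clock: 5.1
eef_pos: [454.0, -190.5, 107.3]
tcp_rot: [2.652, -0.012, 1.419]
contact_force: [-0.6, -0.7, 0.0]
opening: 0.4
grasp_force: 0.0
```

```bash
cat > st.py <<'E'
from rig import r
import numpy as np
from scipy.spatial.transform import Rotation as R
np.set_printoptions(precision=3,suppress=True)
s=r.sense();M=R.from_euler('xyz',s['tcp_rot']).as_matrix();g=s['eef_pos']-19*M[:,2]
a=-.163;xv=np.array([np.cos(a),np.sin(a)]);yv=np.array([-xv[1],xv[0]]);q=g[:2]-[493,-70]
print(s['clock'],s['eef_pos'],s['tcp_rot'],"F",s['contact_force'],"T",s['wrist_torque'],s['opening'],s['grasp_force'],"q",s['qpos'])
print("grasp",g,"crusher",q@xv,q@yv,"ang",np.arctan2(q@xv,g[2]-75),np.hypot(q@xv,g[2]-75))
E
python3 st.py
```

```text
5.1 [ 454.04  -190.544  107.334] [ 2.652 -0.012  1.419] F [-0.568 -0.701  0.026] T [-0.02   0.257  0.011] 0.399531305912758 0.0 q [-0.528  0.195  2.349  0.922  0.231 -1.24 ]
grasp [ 445.181 -189.392  124.103] crusher -27.810562774737605 -125.56981087496294 ang -0.5153275532673883 56.431494240492384
```

>>> {"method": "play_rows", "body": {
  "rows": [
    {"dp": [-0.035,-0.03,0],"turn": [0.6,0,0],"fingers": 0.6},
    {"dp": [-0.035,-0.03,0],"turn": [0.6,0,0],"fingers": 0.6},
    {"dp": [0,-0.03,0],"turn": [0.6,0,0],"fingers": 0.6},
    {"dp": [0,-0.03,0],"turn": [0.6,0,0],"fingers": 0.6},
    {"dp": [0,0,0],"turn": [0,0,0],"fingers": 0.6}
  ]
}}

```text
clock: 5.52
eef_pos: [453.7, -189.8, 106.7]
tcp_rot: [2.846, -0.018, 1.425]
contact_force: [0.8, -0.1, 0.2]
opening: 0.402
grasp_force: 0.0
```

```bash
python3 st.py
```

```text
5.5167 [ 453.717 -189.814  106.743] [ 2.846 -0.018  1.425] F [ 0.83  -0.148  0.234] T [-0.006  0.108 -0.021] 0.401900324934485 0.0 q [-0.476  0.216  2.22   0.26   0.443 -0.548]
grasp [ 448.199 -189.327  124.918] crusher -24.842394459097758 -125.0154528940614 ang -0.4617804234973129 55.75759937204096
```

>>> {"method": "play_rows", "body": {
  "rows": [
    {"dp": [-0.02,-0.048,0.004],"turn": [0.71,0,0.04],"fingers": 0.6},
    {"dp": [-0.02,-0.048,0.004],"turn": [0.71,0,0.04],"fingers": 0.6},
    {"dp": [-0.02,-0.048,0.004],"turn": [0.71,0,0.04],"fingers": 0.6},
    {"dp": [-0.02,-0.048,0.004],"turn": [0.71,0,0.04],"fingers": 0.6},
    {"dp": [0,0,0],"turn": [0,0,0],"fingers": 0.6}
  ]
}}

```text
clock: 5.93
eef_pos: [445.9, -190.5, 103.6]
tcp_rot: [-3.14, -0.024, 1.409]
contact_force: [-0.5, -0.7, 0.4]
opening: 0.401
grasp_force: 0.0
```

```bash
python3 st.py; python3 - <<'E'
from rig import r
import cv2,pickle,numpy as np
f=r.grab_frame("wrist");pickle.dump(f,open("f3.pkl","wb"))
p=f["pixels"][:300,200:460,::-1];cv2.imwrite("pics/w3.png",cv2.resize(p,None,fx=2,fy=2,interpolation=cv2.INTER_CUBIC))
E
```

```text
5.9333 [ 445.902 -190.542  103.561] [-3.14  -0.024  1.409] F [-0.541 -0.706  0.361] T [ 0.008 -0.013  0.008] 0.40127479122673326 0.0 q [-0.423  0.315  2.032  0.031  0.803 -0.283]
grasp [ 445.863 -190.995  122.555] crusher -26.87770444739191 -127.04053263850781 ang -0.5144292333208782 54.625257702147934
```

View pics/w3.png

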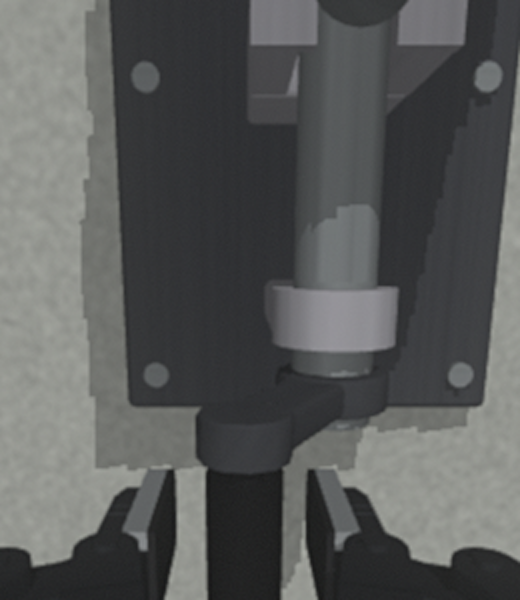

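w3: the grip (crop 207–281) sits between the open pads. The shaft edges run at crop x≈299–384 (row 150) and 296–379 (row 250).

```bash
python3 - <<'E'
import pickle,numpy as np,cv2
from h import *
np.set_printoptions(precision=2,suppress=True)
f=pickle.load(open("f3.pkl","rb"));f2=pickle.load(open("f2.pkl","rb"));f1=pickle.load(open("f1.pkl","rb"))
a=-.163;xv=np.array([np.cos(a),np.sin(a)]);yv=np.array([-xv[1],xv[0]])
X=lambda p:np.array([(p[:2]-[493,-70])@xv,(p[:2]-[493,-70])@yv])
w=lambda u,v:((u+.5)/2-.5+200,(v+.5)/2-.5)
for p in((341.5,150),(337.5,250)):print("shaft",X(plane(f,*w(*p),75)))
for z in(121,123):print("grip",z,X(plane(f,*w(244,520),z)))
for P in([(146,77),(488,77)],[(156,375),(460,375)]):
    Q=[X(plane(f,*w(*p),14)) for p in P];print("bolts",Q,sum(Q)/2)
g=cv2.cvtColor(f["pixels"],cv2.COLOR_RGB2GRAY)
for v in(60,75,90,110,120,135,150,160,250,270,285):print(v,g[v,300:400].tolist() if v in(75,115,120,135) else '')
E
```

```text
shaft [  0.3  -34.75]
shaft [  0.31 -61.48]
grip 121 [ -26.47 -123.74]
grip 123 [ -26.48 -122.78]
bolts [array([-62.18,  -0.  ]), array([62.07,  0.13])] [-0.05  0.06]
bolts [array([ -62.18, -110.44]), array([  62.05, -110.15])] [  -0.07 -110.29]
60 
75 [49, 49, 48, 50, 49, 50, 49, 49, 48, 49, 50, 48, 47, 49, 49, 49, 51, 49, 47, 48, 49, 48, 49, 50, 48, 48, 48, 48, 49, 48, 47, 47, 48, 48, 47, 49, 49, 49, 48, 49, 49, 47, 51, 47, 49, 50, 49, 52, 55, 63, 65, 68, 69, 73, 72, 76, 77, 77, 78, 79, 82, 86, 88, 91, 91, 89, 90, 89, 90, 91, 89, 90, 90, 88, 87, 86, 86, 85, 85, 86, 87, 87, 85, 86, 87, 85, 84, 79, 75, 74, 69, 61, 53, 49, 48, 49, 50, 49, 50, 47]
90 
110 
120 [50, 49, 49, 49, 50, 51, 51, 50, 51, 49, 47, 50, 48, 49, 48, 48, 51, 48, 49, 49, 49, 51, 50, 51, 48, 49, 49, 50, 48, 48, 49, 49, 46, 50, 50, 48, 48, 50, 51, 48, 49, 50, 49, 51, 50, 50, 49, 57, 65, 70, 77, 82, 85, 89, 90, 92, 93, 94, 99, 107, 113, 115, 117, 117, 117, 117, 117, 118, 118, 118, 118, 116, 114, 113, 111, 108, 109, 112, 114, 112, 112, 112, 114, 111, 108, 102, 97, 92, 86, 71, 50, 49, 50, 50, 50, 49, 51, 49, 50, 50]
135 [52, 49, 50, 50, 51, 51, 50, 51, 49, 49, 49, 48, 51, 49, 50, 49, 50, 49, 48, 46, 49, 50, 50, 50, 49, 49, 47, 50, 49, 48, 48, 50, 48, 49, 49, 49, 51, 50, 50, 49, 50, 50, 47, 51, 50, 49, 53, 62, 69, 75, 80, 83, 87, 88, 93, 94, 95, 97, 103, 110, 114, 118, 117, 117, 118, 118, 117, 117, 118, 116, 116, 115, 114, 112, 110, 108, 111, 112, 113, 113, 112, 112, 113, 109, 102, 97, 93, 88, 73, 53, 50, 51, 50, 50, 51, 52, 49, 50, 53, 50]
150 
160 
250 
270 
285
```

>>> {"method": "play_rows", "body": {
  "rows": [
    {"dp": [-0.03,0,0.025],"turn": [0,-0.23,0],"fingers": 0.6},
    {"dp": [0,0,0],"turn": [0,0,0],"fingers": 0.8},
    {"dp": [0,0,0],"turn": [0,0,0],"fingers": 1},
    {"dp": [0,0,0],"turn": [0,0,0],"fingers": 1},
    {"dp": [0,0,0],"turn": [0,0,0],"fingers": 1}
  ],
  "force": 20
}}

```text
clock: 6.4
eef_pos: [443.1, -191.2, 102.1]
tcp_rot: [-3.14, 0.0, 1.407]
contact_force: [3.2, 4.8, -5.8]
opening: 0.206
grasp_force: 20.2
```

>>> {"method": "play_rows", "body": {
  "rows": [
    {"dp": [0,-0.03,0.01],"turn": [0,0,0],"fingers": 1},
    {"dp": [0,-0.03,0.01],"turn": [0,0,0],"fingers": 1},
    {"dp": [0,-0.03,0.01],"turn": [0,0,0],"fingers": 1},
    {"dp": [0,-0.015,0.01],"turn": [0,0,0],"fingers": 1},
    {"dp": [0,0,0],"turn": [0,0,0],"fingers": 1}
  ]
}}

```text
clock: 6.82
eef_pos: [441.6, -191.0, 101.2]
tcp_rot: [3.138, 0.001, 1.407]
contact_force: [11.2, 7.1, -7.3]
opening: 0.2
grasp_force: 20.3
```

```bash
python3 st.py
```

```text
6.8167 [ 441.589 -190.989  101.246] [3.138 0.001 1.407] F [11.189  7.098 -7.345] T [ 0.949 -1.817  0.124] 0.20017596760307937 20.277778208255768 q [-0.412  0.308  2.05   0.001  0.78  -0.248]
grasp [ 441.521 -190.967  120.246] crusher -31.165816412616053 -127.71776154127156 ang -0.6031758980124717 54.940895333861135
```

>>> {"method": "play_rows", "body": {
  "rows": [
    {"dp": [0,0,0],"turn": [0,0,0],"fingers": 0.6},
    {"dp": [0,0,0],"turn": [0,0,0],"fingers": 0.4},
    {"dp": [0,0,0],"turn": [0,0,0],"fingers": 0.3},
    {"dp": [0,0,-0.6],"turn": [0,0,0],"fingers": 0.3},
    {"dp": [0,0,-0.8],"turn": [0,0,0],"fingers": 0.3}
  ]
}}

```text
clock: 7.23
eef_pos: [437.2, -190.5, 155.4]
tcp_rot: [-3.134, 0.001, 1.407]
contact_force: [1.1, -0.5, -0.4]
opening: 0.704
grasp_force: 0.0
```

>>> {"method": "play_rows", "body": {
  "rows": [
    {"dp": [0,0.5,-0.7],"turn": [0,0,0],"fingers": 0.3},
    {"dp": [0,0.2,-0.6],"turn": [0,0,0],"fingers": 0.3},
    {"dp": [0,0,0],"turn": [0,0,0],"fingers": 0.3}
  ]
}}

```text
clock: 7.48
eef_pos: [471.1, -197.2, 213.8]
tcp_rot: [3.135, 0.004, 1.408]
contact_force: [1.0, -0.1, 0.8]
opening: 0.703
grasp_force: 0.0
```

```bash
python3 st.py; python3 - <<'E'
from rig import r
import cv2,pickle,numpy as np
f=r.grab_frame("wrist");pickle.dump(f,open("f4.pkl","wb"))
p=f["pixels"][0:240,240:400,::-1];cv2.imwrite("pics/w4.png",cv2.resize(p,None,fx=2.5,fy=2.5,interpolation=cv2.INTER_CUBIC))
E
```

```text
7.4833 [ 471.09  -197.227  213.839] [3.135 0.004 1.408] F [ 1.031 -0.076  0.844] T [-0.007  0.001  0.019] 0.7029259760127562 0.0 q [-0.398  0.19   1.898 -0.003  1.046 -0.233]
grasp [ 470.977 -197.13   232.839] crusher -1.1009635425767599 -129.01859378170573 ang -0.006975133807365927 157.84248739448802
```

View pics/w4.png

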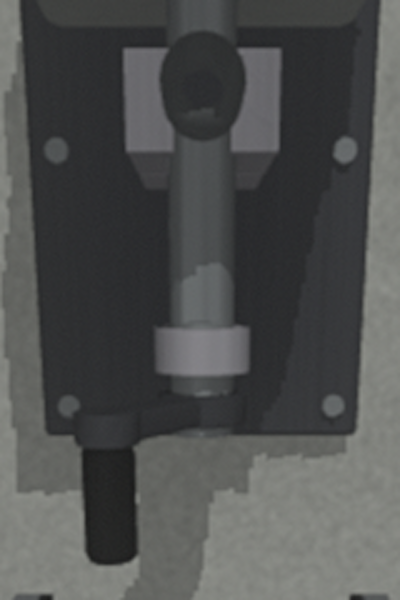

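w4: the grip centre is at crop (110,505), the screw head at (203,85) and the shaft at x≈171–234.

```bash
python3 - <<'E'
import pickle,numpy as np,cv2
from h import *
np.set_printoptions(precision=2,suppress=True)
f=pickle.load(open("f4.pkl","rb"))
a=-.163;xv=np.array([np.cos(a),np.sin(a)]);yv=np.array([-xv[1],xv[0]])
X=lambda p:np.array([(p[:2]-[493,-70])@xv,(p[:2]-[493,-70])@yv])
w=lambda u,v:((u+.5)/2.5-.5+240,(v+.5)/2.5-.5)
g=cv2.GaussianBlur(cv2.cvtColor(f["pixels"],cv2.COLOR_RGB2GRAY),(1,5),0).astype(int)
for v in(190,200,210):
    m=np.nonzero(g[v,262:305]<38)[0]+262;c=(m.min()+m.max())/2;p=X(plane(f,c,v,120.4));print(v,m.min(),m.max(),p,"ang",-np.arcsin(-p[0]/55))
for v in(80,95,112,122):
    row=g[v-2:v+3].mean(0);m=np.nonzero(row[295:345]>56)[0]+295;p=X(plane(f,(m.min()+m.max())/2,v,75));print("shaft",v,m.min(),m.max(),p)
    print(row[m.min():m.max()+1].round().astype(int).tolist())
for P in([(56,150),(345,150)],[(69,406),(333,406)]):
    Q=[X(plane(f,*w(*p),14)) for p in P];print("bolts",Q,sum(Q)/2)
print("head",X(plane(f,*w(203,85),118)),plane(f,*w(203,85),118))
E
```

```text
190 274 292 [ -31.66 -118.48] ang -0.6134075718443494
200 274 292 [ -31.95 -127.1 ] ang -0.6199006935078324
210 275 293 [ -31.4 -135.9] ang -0.6076722460810157
shaft 80 308 332 [ -0.64 -27.75]
[60, 63, 65, 67, 72, 79, 81, 81, 81, 82, 82, 82, 80, 79, 78, 79, 78, 78, 77, 76, 72, 68, 64, 62, 59]
shaft 95 308 332 [ -0.64 -40.47]
[59, 63, 64, 67, 72, 79, 82, 81, 82, 82, 83, 82, 80, 78, 77, 78, 78, 78, 78, 75, 72, 67, 65, 62, 58]
shaft 112 308 332 [ -0.64 -55.3 ]
[57, 65, 70, 73, 78, 92, 99, 101, 103, 103, 104, 105, 103, 100, 98, 99, 101, 101, 101, 98, 93, 88, 83, 77, 68]
shaft 122 308 333 [ -0.18 -64.23]
[58, 70, 75, 79, 88, 99, 104, 105, 105, 105, 105, 104, 102, 99, 98, 99, 101, 100, 100, 98, 92, 87, 82, 78, 72, 57]
bolts [array([-62.52,  -0.07]), array([61.84,  0.08])] [-0.34  0.01]
bolts [array([ -62.24, -110.28]), array([  62.02, -110.37])] [  -0.11 -110.32]
head [-0.23 -1.36] [492.55 -71.31 118.  ]
```

>>> {"method": "play_rows", "body": {
  "rows": [
    {"dp": [0.856,-0.085,0],"turn": [0,0,0],"fingers": 0},
    {"dp": [0.856,-0.085,0],"turn": [0,0,0],"fingers": 0},
    {"dp": [0.856,-0.085,0],"turn": [0,0,0],"fingers": 0},
    {"dp": [0.856,-0.085,0],"turn": [0,0,0],"fingers": 0},
    {"dp": [0.856,-0.085,0],"turn": [0,0,0],"fingers": 0}
  ]
}}

```text
clock: 7.95
eef_pos: [476.6, -22.7, 207.2]
tcp_rot: [-3.137, 0.003, 1.407]
contact_force: [0.6, 0.4, -1.4]
opening: 1.002
grasp_force: 0.0
```

>>> {"method": "play_rows", "body": {
  "rows": [
    {"dp": [0.856,-0.085,0],"turn": [0,0,0],"fingers": 0},
    {"dp": [0.856,-0.085,0],"turn": [0,0,0],"fingers": 0},
    {"dp": [0.856,-0.085,0],"turn": [0,0,0],"fingers": 0},
    {"dp": [0.856,-0.085,0],"turn": [0,0,0],"fingers": 0},
    {"dp": [0.856,-0.085,0],"turn": [0,0,0],"fingers": 0}
  ]
}}

```text
clock: 8.37
eef_pos: [487.8, 148.7, 206.7]
tcp_rot: [-3.138, 0.003, 1.408]
contact_force: [1.6, -0.4, 0.2]
opening: 1.0
grasp_force: 0.0
```

>>> {"method": "play_rows", "body": {
  "rows": [
    {"dp": [0.856,-0.085,0],"turn": [0,0,0],"fingers": 0},
    {"dp": [0.856,-0.085,0],"turn": [0,0,0],"fingers": 0},
    {"dp": [0.856,-0.085,0],"turn": [0,0,0],"fingers": 0},
    {"dp": [0.856,-0.085,0],"turn": [0,0,0],"fingers": 0},
    {"dp": [0.856,-0.085,0],"turn": [0,0,0],"fingers": 0}
  ]
}}

```text
clock: 8.78
eef_pos: [499.1, 320.1, 206.1]
tcp_rot: [-3.138, 0.004, 1.408]
contact_force: [1.3, 0.1, 0.7]
opening: 1.0
grasp_force: 0.0
```

>>> {"method": "play_rows", "body": {
  "rows": [
    {"dp": [0,0,0],"turn": [0,0,-0.9],"fingers": 0},
    {"dp": [0,0,0],"turn": [0,0,-0.9],"fingers": 0},
    {"dp": [0,0,0],"turn": [0,0,-0.9],"fingers": 0},
    {"dp": [0,0,0],"turn": [0,0,-0.9],"fingers": 0},
    {"dp": [0,0,0],"turn": [0,0,-0.9],"fingers": 0}
  ]
}}

```text
clock: 9.2
eef_pos: [499.2, 318.4, 206.0]
tcp_rot: [-3.136, 0.002, 1.884]
contact_force: [0.4, -0.5, -1.0]
opening: 1.0
grasp_force: 0.0
```

>>> {"method": "play_rows", "body": {
  "rows": [
    {"dp": [0,0,0],"turn": [0,0,-0.8],"fingers": 0},
    {"dp": [0,0,0],"turn": [0,0,-0.8],"fingers": 0},
    {"dp": [0,0,0],"turn": [0,0,0],"fingers": 0},
    {"dp": [0,0,0],"turn": [0,0,0],"fingers": 0}
  ]
}}

```text
clock: 9.53
eef_pos: [499.6, 318.6, 206.5]
tcp_rot: [-3.137, 0.001, 2.044]
contact_force: [0.0, 1.3, -0.3]
opening: 0.997
grasp_force: 0.0
```

```bash
python3 - <<'E'
from rig import r
import cv2,pickle,numpy as np
f=r.grab_frame("wrist");pickle.dump(f,open("f5.pkl","wb"));s=r.sense();print(s["eef_pos"],s["tcp_rot"],s["qpos"])
cv2.imwrite("pics/w5.png",f["pixels"][:,:,::-1])
E
```

```text
[499.81762324 318.72241471 206.79676371] [-3.13705712e+00  8.84155174e-04  2.04321551e+00] [ 5.65398849e-01  3.30128655e-01  1.72500831e+00 -5.17660481e-04
  1.09105377e+00  9.32216526e-02]
```

View pics/w5.png

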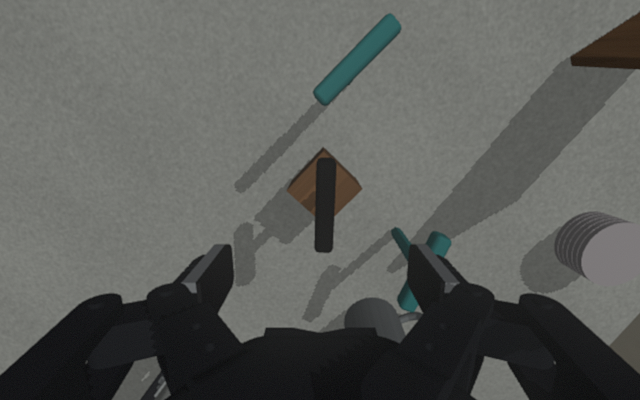

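w5: the black bar runs from (326,158) to (324,252), square to the pads. The turquoise look-alikes are at (358,60) and (425,270), and the second needs a finger-clearance check.

```bash
python3 - <<'E'
import pickle,numpy as np,cv2
from h import *
np.set_printoptions(precision=2,suppress=True)
f=pickle.load(open("f5.pkl","rb"));d=pickle.load(open("f0.pkl","rb"));T=d["top"];S=d["side"]
p=f["pixels"].astype(int);m=np.zeros(p.shape[:2],np.uint8);m[150:258,305:345]=(p[150:258,305:345].max(2)<50)
k,l,st,c=cv2.connectedComponentsWithStats(m);i=1+st[1:,4].argmax();ys,xs=np.nonzero(l==i)
R=cv2.minAreaRect(np.c_[xs,ys].astype(np.float32));print(st[i],c[i],R)
t,e=tri((T,217.4,220.4),(S,254,247.8),(f,*R[0]));print("bar",t,e)
B=cv2.boxPoints(R);o=B[B[:,1].argsort()];a=o[:2].mean(0);b=o[2:].mean(0);A,Bp=plane(f,*a,124),plane(f,*b,124);print("ends",A,Bp,(A+Bp)/2,"len",np.linalg.norm(A-Bp),"yaw",np.arctan2(*(A-Bp)[[1,0]]))
q,e=tri((T,225,181),(S,231,229));print("turq2",q,e)
for u,v in((213,183),(239,179)):print(plane(T,u,v,q[2]))
E
```

```text
[ 315  158   21   94 1731] [324.5  203.72] ((324.5160827636719, 204.51722717285156), (19.2559757232666, 93.414794921875), 1.9091522693634033)
bar [503.96 318.03 111.86] [0.8, 1.0, 0.8]
ends [485.35 355.26 124.  ] [519.08 284.53 124.  ] [502.21 319.9  124.  ] len 78.3601142170607 yaw 2.0158275037201885
turq2 [613.33 300.31 101.83] [1.0, 1.0]
[607.6  332.76 101.83]
[617.52 260.86 101.83]
```

>>> {"method": "play_rows", "body": {
  "rows": [
    {"dp": [-0.05,0.078,0.2],"turn": [0,0,0.18],"fingers": 0},
    {"dp": [0,0,0.65],"turn": [0,0,0],"fingers": 0},
    {"dp": [0,0,0.65],"turn": [0,0,0],"fingers": 0},
    {"dp": [0,0,0.65],"turn": [0,0,0],"fingers": 0},
    {"dp": [0,0,0.65],"turn": [0,0,0],"fingers": 0}
  ]
}}

```text
clock: 10.0
eef_pos: [503.8, 318.4, 94.0]
tcp_rot: [-3.139, 0.001, 2.025]
contact_force: [-0.1, 0.2, 0.0]
opening: 0.999
grasp_force: 0.0
```

>>> {"method": "play_rows", "body": {
  "rows": [
    {"dp": [0,0,0],"turn": [0,0,0],"fingers": 0.6},
    {"dp": [0,0,0],"turn": [0,0,0],"fingers": 0.8},
    {"dp": [0,0,0],"turn": [0,0,0],"fingers": 1},
    {"dp": [0,0,0],"turn": [0,0,0],"fingers": 1},
    {"dp": [0,0,0],"turn": [0,0,0],"fingers": 1}
  ],
  "force": 60
}}

```text
clock: 10.42
eef_pos: [504.8, 319.3, 97.3]
tcp_rot: [-3.141, 0.001, 2.027]
contact_force: [0.0, 0.5, 0.4]
opening: 0.302
grasp_force: 0.0
```

>>> {"method": "play_rows", "body": {
  "rows": [
    {"dp": [0,0,0],"turn": [0,0,0],"fingers": 1},
    {"dp": [0,0,0],"turn": [0,0,0],"fingers": 1},
    {"dp": [0,0,0],"turn": [0,0,0],"fingers": 1}
  ]
}}

```text
clock: 10.67
eef_pos: [504.4, 319.1, 97.2]
tcp_rot: [-3.14, 0.001, 2.027]
contact_force: [-0.6, -0.7, 5.8]
opening: 0.182
grasp_force: 58.8
```

```bash
python3 st.py
```

```text
10.6667 [504.426 319.083  97.168] [-3.14   0.001  2.027] F [-0.638 -0.714  5.814] T [-0.196  0.31  -0.026] 0.18231019590784708 58.81568670272827 q [ 0.562  0.466  1.8   -0.001  0.877  0.106]
grasp [504.44  319.104 116.168] crusher -51.85531636792811 385.80291782541815 ang -0.8997813854889886 66.21030694122554
```

>>> {"method": "play_rows", "body": {
  "rows": [
    {"dp": [0,0,-0.2],"turn": [0,0,0],"fingers": 1},
    {"dp": [0,0,-0.4],"turn": [0,0,0],"fingers": 1},
    {"dp": [0,0,-0.6],"turn": [0,0,0],"fingers": 1},
    {"dp": [0,0,-0.7],"turn": [0,0,0],"fingers": 1},
    {"dp": [0,0,-0.7],"turn": [0,0,0],"fingers": 1}
  ]
}}

```text
clock: 11.08
eef_pos: [503.7, 318.7, 201.2]
tcp_rot: [-3.138, 0.001, 2.027]
contact_force: [0.7, 1.2, -1.0]
opening: 0.176
grasp_force: 58.9
```

>>> {"method": "play_rows", "body": {
  "rows": [
    {"dp": [0,0,-0.7],"turn": [0,0,0],"fingers": 1},
    {"dp": [0,0,-0.7],"turn": [0,0,0],"fingers": 1},
    {"dp": [0,0,-0.5],"turn": [0,0,0],"fingers": 1},
    {"dp": [-0.3,-0.16,0],"turn": [0,0,0],"fingers": 1},
    {"dp": [-0.6,-0.32,0],"turn": [0,0,0],"fingers": 1}
  ]
}}

```text
clock: 11.5
eef_pos: [503.5, 279.8, 277.7]
tcp_rot: [3.14, -0.0, 2.03]
contact_force: [0.2, -1.5, -1.0]
opening: 0.176
grasp_force: 59.1
```

>>> {"method": "play_rows", "body": {
  "rows": [
    {"dp": [-0.72,-0.38,0],"turn": [0,0,0],"fingers": 1},
    {"dp": [-0.72,-0.38,0],"turn": [0,0,0],"fingers": 1},
    {"dp": [-0.72,-0.38,0],"turn": [0,0,0],"fingers": 1},
    {"dp": [-0.72,-0.38,0],"turn": [0,0,0],"fingers": 1},
    {"dp": [-0.72,-0.38,0],"turn": [0,0,0],"fingers": 1}
  ]
}}

```text
clock: 11.92
eef_pos: [497.2, 113.6, 275.9]
tcp_rot: [-3.138, 0.001, 2.028]
contact_force: [0.1, -0.1, -1.6]
opening: 0.177
grasp_force: 59.1
```

>>> {"method": "play_rows", "body": {
  "rows": [
    {"dp": [-0.72,-0.38,0],"turn": [0,0,0],"fingers": 1},
    {"dp": [-0.72,-0.38,0],"turn": [0,0,0],"fingers": 1},
    {"dp": [-0.72,-0.38,0],"turn": [0,0,0],"fingers": 1},
    {"dp": [-0.72,-0.38,0],"turn": [0,0,0],"fingers": 1},
    {"dp": [-0.72,-0.38,0],"turn": [0,0,0],"fingers": 1}
  ]
}}

```text
clock: 12.33
eef_pos: [492.3, -49.0, 276.3]
tcp_rot: [-3.138, 0.001, 2.027]
contact_force: [0.9, -0.2, -1.2]
opening: 0.175
grasp_force: 59.1
```

>>> {"method": "play_rows", "body": {
  "rows": [
    {"dp": [-0.5,-0.26,0],"turn": [0,0,0],"fingers": 1},
    {"dp": [0,0,0],"turn": [0,0,0],"fingers": 1},
    {"dp": [0,0,0],"turn": [0,0,0],"fingers": 1},
    {"dp": [0,0,0],"turn": [0,0,0],"fingers": 1}
  ]
}}

```text
clock: 12.67
eef_pos: [492.4, -69.6, 276.3]
tcp_rot: [-3.138, 0.0, 2.027]
contact_force: [-0.6, -0.2, -0.8]
opening: 0.175
grasp_force: 59.0
```

```bash
python3 st.py; python3 -c "
from rig import r
import numpy as np
f=r.grab_frame('wrist');p=f['pixels'].astype(int).max(2)
for v in range(0,400,16): print(v,' '.join('%3d'%x for x in p[v,200:440:8]))"
```

```text
12.6667 [492.388 -69.626 276.299] [-3.138  0.     2.027] F [-0.573 -0.157 -0.785] T [ 0.046 -0.073 -0.002] 0.17518401472715858 58.96759629249573 q [-0.142  0.109  1.846 -0.002  1.189 -0.597]
grasp [492.441 -69.594 295.299] crusher -0.6176893406445464 0.3093938987588189 ang -0.002803859020545672 220.30000276741666
0 146 145 143 145 146 144 144 143 151 141 143 150 149 141 144 144 144 145 144 144 144 145 145 145 140 141 141 141 144 144
16 147 143 145 142 142 141 144 146 143 147 140 145 142 139 145 146 143 143 148 140 144 141 145 137 140 144 143 137 145 145
32 143 143 147 144 151 145 142 144 148 143 145 144 145 141 146 143 148 144 147 149 139 141 141 149 148 138 135 142 139 142
48 142 146 145 146 148 142 143 148 145 142 143 140 140 141 143 142 148 105 120 118 148 146 139 144 142 144 141 146 146 136
64 145 141 145 142 144 145 144 146 144 144 146 148 151 145 141 140 133  70 100  95  95  59 120 138 146 145 143 144 139 146
80 143 147 142 143 140 143 143 140 141 147 144 139 144 144 104 117  93 104 136 129 113 102 104  59 110 145 144 144 140 144
96 139 140 145 142 144 136 147 146 144 140 143 1
[... 1606 characters left out ...]
  29  31  26  40  24  24  23  20  27  31  30  30  33  34  34  42  37  35  35  36
320  33 111  31  32  30  30  27  30  32  29  31  28 112  66  20  23  22  42 112  28  29  31  31  32  33  33  35  34  33 140
336  22  25  25  32  29  29  30  30  31  28  28  26  26  23  23  28  23  20  19  21  30  30  29  29  28  30  32  31  23  28
352  24  22  25  24  21  26  26  26  18  24  18  26  28  29  28  21  20  23  23  23  20  21  24  24  21  24  25  27  24  24
368  22  19  17  29  27  23  27  27  27  26  26  29  28  28  27  18  21  20  23  20  26  28  28  27  30  28  28  27  27  22
384  20  17  28  28  28  26  28  26  31  28  27  29  26  29  21  23  19  23  20  19  29  27  26  26  28  28  27  27  24  26
```

```bash
python3 - <<'E'
from rig import r
import numpy as np,cv2,pickle
from h import *
from scipy.spatial.transform import Rotation as R
np.set_printoptions(precision=2,suppress=True)
s=r.sense();f=r.grab_frame("wrist");sd=r.grab_frame("side");pickle.dump((f,sd,s),open("f6.pkl","wb"))
p=f["pixels"].astype(int).max(2)
print([p[v,308:336].mean().round() for v in range(178,198)])
print("cols",p[215:235,296:350].mean(0).round().astype(int).tolist())
M=R.from_euler('xyz',s['tcp_rot']).as_matrix()
tool=lambda q:M.T@(q-s['eef_pos'])
for v in(184,186,188,190):
    print(v,[tool(plane(f,322,v,s['eef_pos'][2]+dz)) for dz in(8,10)])
# side: project expected tip/mouth
tip=s['eef_pos']+M@[-.8,0,87];print("tip exp",tip,proj(sd,tip),"handle",proj(sd,s['eef_pos']+M@[0,0,-19]),"mouth",proj(sd,[493,-70,118]))
u,v=map(int,proj(sd,tip));c=sd["pixels"][v-60:v+60,u-80:u+80,::-1]
w=f["pixels"][20:320,180:460,::-1]
a=cv2.resize(c,(800,600),interpolation=cv2.INTER_CUBIC);print(u,v)
b=cv2.resize(a,(400,300));o=np.zeros((600,800,3),np.uint8);o[:300,:400]=b
o[:300,420:700]=w
c2=cv2.resize(sd["pixels"][v-20:v+40,u-40:u+40,::-1],(400,300),interpolation=cv2.INTER_CUBIC);o[300:,:400]=c2
cv2.imwrite("pics/m6.png",o)
q=sd["pixels"].astype(int).max(2)
for vv in range(v-40,v+36,3):print(vv,' '.join('%3d'%x for x in q[vv,u-20:u+21]))
E
```

```text
[np.float64(66.0), np.float64(66.0), np.float64(66.0), np.float64(66.0), np.float64(59.0), np.float64(45.0), np.float64(37.0), np.float64(32.0), np.float64(31.0), np.float64(30.0), np.float64(30.0), np.float64(31.0), np.float64(31.0), np.float64(31.0), np.float64(32.0), np.float64(32.0), np.float64(33.0), np.float64(32.0), np.float64(33.0), np.float64(33.0)]
cols [99, 97, 92, 83, 71, 58, 36, 26, 28, 30, 30, 30, 31, 32, 32, 32, 33, 33, 32, 33, 32, 33, 33, 33, 33, 33, 33, 33, 33, 33, 33, 33, 33, 33, 33, 33, 33, 33, 33, 32, 32, 32, 55, 75, 82, 88, 93, 98, 104, 111, 115, 119, 126, 133]
184 [array([37.97,  0.77, -8.01]), array([ 38.39,   0.76, -10.01])]
186 [array([37.  ,  0.77, -8.01]), array([ 37.44,   0.76, -10.01])]
188 [array([36.03,  0.77, -8.01]), array([ 36.49,   0.76, -10.01])]
190 [array([35.06,  0.77, -8.01]), array([ 35.53,   0.76, -10.01])]
tip exp [492.68 -70.05 189.34] (np.float64(360.3083423087924), np.float64(162.8139656341677)) handle (np.float64(362.4855225046368), np.float64(127.89654222640652)) mouth (np.float64(358.74514964541925), np.float64(184.54779541431697))
360
[... 3672 characters left out ...]
 134 135 138 147 146 144 145
188 126 138 135 137 132 114 114 125 123 122 122 106  89  82  81  79  78  78  78  78  79  78  89 141 145 144 145 123 114 113 116 115 117 118 118 114 111 121 131 128 123
191 112 118 120 121 103  88  83  81  79  77  78  77  78  78  79  79  79  80  80  94  85  77  84 102  95  90  91  91  91  92  92  90  89  88  89  88  84  82 130 112 101
194 105 104  92  79  77  78  78  78  80  79  80  79  78  95 112 116 118 119 118 115 111 101 114 116 115 110 108  98  87  84  82  78  72  76  86  88  88  89  90 102 101
197 107 106  88  80  79  80  95 114 117 117 121 126 128 122 115 110 105 103 102 101 102  94  99 100  99 100 101  79  69  65  77  88  88  90  90  88  89  89  98 101 100
```

>>> {"method": "play_rows", "body": {
  "rows": [
    {"dp": [0.01,0.01,0.35],"turn": [0,0,0],"fingers": 1},
    {"dp": [0,0,0.45],"turn": [0,0,0],"fingers": 1},
    {"dp": [0,0,0.45],"turn": [0,0,0],"fingers": 1},
    {"dp": [0,0,0.3],"turn": [0,0,0],"fingers": 1},
    {"dp": [0,0,0.05],"turn": [0,0,0],"fingers": 1}
  ]
}}

```text
clock: 13.23
eef_pos: [491.6, -68.3, 210.4]
tcp_rot: [-3.136, -0.001, 2.029]
contact_force: [-0.3, -0.3, -1.3]
opening: 0.177
grasp_force: 59.0
```

>>> {"method": "play_rows", "body": {
  "rows": [
    {"dp": [0,0,0.03],"turn": [0,0,0],"fingers": 1},
    {"dp": [0,0,0.03],"turn": [0,0,0],"fingers": 1},
    {"dp": [0,0,0.03],"turn": [0,0,0],"fingers": 1}
  ]
}}

```text
clock: 13.48
eef_pos: [493.7, -69.1, 209.8]
tcp_rot: [-3.14, 0.002, 2.028]
contact_force: [0.1, -0.6, -1.7]
opening: 0.182
grasp_force: 59.0
```

```bash
python3 st.py;python3 - <<'E'
from rig import r
import numpy as np,pickle
from h import *
s=r.sense();sd=r.grab_frame("side");pickle.dump((sd,s),open("f7.pkl","wb"))
q=sd["pixels"].astype(int).max(2);u,v=map(int,proj(sd,[493,-70,118]));print(u,v)
for vv in range(v-14,v+14,2):print(vv,' '.join('%3d'%x for x in q[vv,u-20:u+21]))
E
```

```text
13.4833 [493.659 -69.15  209.753] [-3.14   0.002  2.028] F [ 0.111 -0.621 -1.724] T [ 0.015 -0.023 -0.027] 0.18152336094825308 59.00602340698242 q [-0.141  0.18   1.921 -0.003  1.041 -0.596]
grasp [493.673 -69.107 228.753] crusher 0.5195829920332599 0.990364848127531 ang 0.003379325410510223 153.75375787853508
358 184
170 146 146 146 145 146 147 147 148 147 146 146 147 147 147 146 145 144 144 145  71  60  60  53  50 142 143 141 132 131 132 132 131 130 129 128 127 125 122 121 118 116
172 111 119 132 143 144 145 146 146 146 146 146 147 148 148 148 147 147 147 146  73  61  60  52  71 141 146 138 132 131 132 131 131 130 130 128 126 125 123 119 118 115
174 105 105 105 108 115 127 140 147 147 146 147 147 146 146 145 146 146 146 129  68  61  60  52  71 145 148 148 146 140 138 130 130 131 129 128 126 124 122 119 117 114
176 140  88 102 104 104 105 107 111 119 137 145 145 145 146 147 147 146 146 127  69  61  61  50  95 142 146 146 146 146 146 146 147 144 144 145 145 144 143 144 144 143
178 111 105 130 116 103 108 105 104 104 106 108 114 125 138 146 147 146 146 126  68  61  60  50  94 143 145 
[... 871 characters left out ...]
 116  96  95  95  91  90 101
190 108 114 128 134 128 124 122 119 102 103  89  82  79  78  77  77  78  78  79  79  79  79  80  77  89 117 101  93  91  90  89  90  92  92  92  91  90  89  87  86  87
192 104 105 105 108 104  88  83  79  78  78  78  78  78  78  79  80  79  79  80  94  96 115 112  98 110 113 111 108  97  92  91  89  89  87  88  84  82  79  74  82  88
194 106 105 105 104  92  78  77  78  78  78  79  80  79  78  78  95 112 116 119 119 117 115 112 100 114 116 114 110 108  98  86  84  82  78  72  76  87  88  87  89  91
196 108 105 106 104  87  77  80  79  79  79  95  97 115 116 117 117 114 113 117 111 103 102 101  93 101 101  99 100 100  89  73  67  74  85  88  89  89  88  88  89  96
```

>>> {"method": "play_rows", "body": {
  "rows": [
    {"dp": [0,0,0.04],"turn": [0,0,0],"fingers": 1},
    {"dp": [0,0,0.04],"turn": [0,0,0],"fingers": 1},
    {"dp": [0,0,0],"turn": [0,0,0],"fingers": 1}
  ]
}}

```text
clock: 13.78
eef_pos: [492.9, -69.4, 205.7]
tcp_rot: [-3.139, 0.001, 2.027]
contact_force: [-1.1, 0.0, -1.7]
opening: 0.179
grasp_force: 59.0
```

>>> {"method": "play_rows", "body": {
  "rows": [
    {"dp": [0,0,0.03],"turn": [0,0,0],"fingers": 1},
    {"dp": [0,0,0],"turn": [0,0,0],"fingers": 1}
  ]
}}

```text
clock: 13.95
eef_pos: [492.9, -69.4, 204.4]
tcp_rot: [-3.139, 0.001, 2.027]
contact_force: [0.4, -0.5, -0.9]
opening: 0.18
grasp_force: 59.0
```

```bash
python3 st.py
```

```text
13.95 [492.91  -69.391 204.417] [-3.139  0.001  2.027] F [ 0.401 -0.548 -0.87 ] T [ 0.005 -0.006 -0.021] 0.1802559137662415 58.97734880447388 q [-0.141  0.186  1.927 -0.003  1.031 -0.596]
grasp [492.955 -69.352 223.417] crusher -0.1498121648764145 0.6323592872625046 ang -0.001009400100257303 148.4170551187247
```

>>> {"method": "play_rows", "body": {
  "rows": [
    {"dp": [0,0,0.03],"turn": [0,0,0],"fingers": 1},
    {"dp": [0,0,0],"turn": [0,0,0],"fingers": 1}
  ]
}}

```text
clock: 14.12
eef_pos: [492.9, -69.4, 203.2]
tcp_rot: [-3.139, 0.001, 2.027]
contact_force: [-0.3, 0.8, -1.3]
opening: 0.182
grasp_force: 59.0
```

>>> {"method": "play_rows", "body": {
  "rows": [
    {"dp": [0,0,0.03],"turn": [0,0,0],"fingers": 1},
    {"dp": [0,0,0],"turn": [0,0,0],"fingers": 1}
  ]
}}

```text
clock: 14.28
eef_pos: [493.2, -69.4, 202.3]
tcp_rot: [-3.139, 0.001, 2.027]
contact_force: [0.2, 0.4, 1.3]
opening: 0.176
grasp_force: 59.5
```

>>> {"method": "play_rows", "body": {
  "rows": [
    {"dp": [0,0,0.03],"turn": [0,0,0],"fingers": 1},
    {"dp": [0,0,0],"turn": [0,0,0],"fingers": 1}
  ]
}}

```text
clock: 14.45
eef_pos: [493.6, -69.5, 201.9]
tcp_rot: [-3.14, 0.002, 2.027]
contact_force: [-2.0, 0.4, 9.7]
opening: 0.176
grasp_force: 60.6
```

>>> {"method": "play_rows", "body": {
  "rows": [
    {"dp": [0,0.001,0],"turn": [0,0,0.5],"fingers": 1},
    {"dp": [0,0.001,0],"turn": [0,0,0.5],"fingers": 1},
    {"dp": [0,0.001,0],"turn": [0,0,0.5],"fingers": 1}
  ]
}}

```text
clock: 14.7
eef_pos: [493.9, -69.4, 201.9]
tcp_rot: [-3.141, 0.002, 1.868]
contact_force: [-0.5, -0.1, 6.8]
opening: 0.179
grasp_force: 60.1
```

>>> {"method": "play_rows", "body": {
  "rows": [
    {"dp": [0,0.001,0],"turn": [0,0,0.5],"fingers": 1},
    {"dp": [0,0.001,0],"turn": [0,0,0.5],"fingers": 1},
    {"dp": [0,0.001,0],"turn": [0,0,0.5],"fingers": 1}
  ]
}}

```text
clock: 14.95
eef_pos: [493.8, -69.4, 201.4]
tcp_rot: [-3.141, 0.002, 1.711]
contact_force: [0.7, -1.4, -0.9]
opening: 0.174
grasp_force: 59.0
```

>>> {"method": "play_rows", "body": {
  "rows": [
    {"dp": [0,0.001,0],"turn": [0,0,0.5],"fingers": 1},
    {"dp": [0,0.001,0],"turn": [0,0,0.5],"fingers": 1},
    {"dp": [0,0.001,0],"turn": [0,0,0.5],"fingers": 1}
  ]
}}

```text
clock: 15.2
eef_pos: [493.7, -69.3, 201.0]
tcp_rot: [-3.14, 0.002, 1.554]
contact_force: [1.4, -0.1, -0.7]
opening: 0.174
grasp_force: 59.1
```

```bash
python3 st.py
```

```text
15.2 [493.743 -69.347 201.018] [-3.14   0.002  1.554] F [ 1.374 -0.11  -0.713] T [-0.145 -0.283  0.024] 0.17353570725949904 59.091728925704956 q [-0.141  0.191  1.929 -0.003  1.022 -0.122]
grasp [493.767 -69.304 220.018] crusher 0.6437409612820842 0.8108053010953498 ang 0.004439003803649983 145.01971701036186
```

>>> {"method": "play_rows", "body": {
  "rows": [
    {"dp": [0,0,0.05],"turn": [0,0,0],"fingers": 1},
    {"dp": [0,0,0],"turn": [0,0,0],"fingers": 1}
  ]
}}

```text
clock: 15.37
eef_pos: [493.7, -69.3, 198.9]
tcp_rot: [-3.14, 0.002, 1.558]
contact_force: [2.6, 0.1, -0.3]
opening: 0.175
grasp_force: 59.1
```

```bash
python3 st.py
```

```text
15.3667 [493.739 -69.317 198.899] [-3.14   0.002  1.558] F [ 2.565  0.055 -0.286] T [-0.089 -0.407  0.037] 0.17528537069063074 59.076958894729614 q [-0.141  0.194  1.931 -0.003  1.018 -0.127]
grasp [493.763 -69.274 217.899] crusher 0.6349132652272884 0.8400935044107046 ang 0.004443055720473818 142.90060582624804
```

>>> {"method": "play_rows", "body": {
  "rows": [
    {"dp": [0,0.01,0.05],"turn": [0,0,0],"fingers": 1},
    {"dp": [0,0,0.05],"turn": [0,0,0],"fingers": 1},
    {"dp": [0,0,0],"turn": [0,0,0],"fingers": 1}
  ]
}}

```text
clock: 15.62
eef_pos: [494.0, -69.4, 195.0]
tcp_rot: [-3.14, 0.002, 1.558]
contact_force: [1.1, -0.2, 3.4]
opening: 0.174
grasp_force: 59.6
```

>>> {"method": "play_rows", "body": {
  "rows": [
    {"dp": [0,0,0.025],"turn": [0,0,0],"fingers": 1},
    {"dp": [0,0,0.025],"turn": [0,0,0],"fingers": 1},
    {"dp": [0,0,0],"turn": [0,0,0],"fingers": 1}
  ]
}}

```text
clock: 15.87
eef_pos: [494.2, -69.4, 193.4]
tcp_rot: [-3.14, 0.002, 1.557]
contact_force: [0.1, -0.6, 6.9]
opening: 0.175
grasp_force: 60.2
```

```bash
python3 st.py
```

```text
15.8667 [494.165 -69.362 193.385] [-3.14   0.002  1.557] F [ 0.131 -0.617  6.94 ] T [-0.002  0.02   0.089] 0.17453317431926804 60.159913301467896 q [-0.141  0.201  1.936 -0.003  1.005 -0.126]
grasp [494.19  -69.319 212.385] crusher 1.0636052417416662 0.8647454437652737 ang 0.007741646814478085 137.38883876996678
```

>>> {"method": "play_rows", "body": {
  "rows": [
    {"dp": [0,0,0.03],"turn": [0,0,0],"fingers": 1},
    {"dp": [0,0,0],"turn": [0,0,0],"fingers": 1}
  ]
}}

```text
clock: 16.03
eef_pos: [494.1, -69.4, 192.2]
tcp_rot: [-3.14, 0.002, 1.557]
contact_force: [-0.1, 0.1, 7.6]
opening: 0.175
grasp_force: 60.3
```

>>> {"method": "play_rows", "body": {
  "rows": [
    {"dp": [0,0,0.02],"turn": [0,0,0],"fingers": 1},
    {"dp": [0,0,0],"turn": [0,0,0],"fingers": 1}
  ]
}}

```text
clock: 16.2
eef_pos: [494.2, -69.4, 191.5]
tcp_rot: [-3.14, 0.002, 1.557]
contact_force: [-0.6, 0.4, 7.8]
opening: 0.174
grasp_force: 60.3
```

```bash
python3 st.py
```

```text
16.2 [494.163 -69.391 191.468] [-3.14   0.002  1.557] F [-0.6    0.381  7.797] T [-0.064  0.071  0.063] 0.17402871480743518 60.30842900276184 q [-0.141  0.204  1.938 -0.003  1.001 -0.126]
grasp [494.186 -69.347 210.468] crusher 1.0641618707001015 0.8367229871551384 ang 0.00785527250969251 135.4724248634489
```

>>> {"method": "play_rows", "body": {
  "rows": [
    {"dp": [0,0,0.02],"turn": [0,0,0],"fingers": 1},
    {"dp": [0,0,0],"turn": [0,0,0],"fingers": 1}
  ]
}}

```text
clock: 16.37
eef_pos: [494.3, -69.4, 190.9]
tcp_rot: [-3.141, 0.002, 1.557]
contact_force: [0.2, -0.5, 10.2]
opening: 0.175
grasp_force: 60.8
```

>>> {"method": "play_rows", "body": {
  "rows": [
    {"dp": [0,0,0.02],"turn": [0,0,0],"fingers": 1},
    {"dp": [0,0,0],"turn": [0,0,0],"fingers": 1}
  ]
}}

```text
clock: 16.53
eef_pos: [494.5, -69.4, 190.6]
tcp_rot: [-3.141, 0.002, 1.557]
contact_force: [-2.7, 0.4, 14.7]
opening: 0.175
grasp_force: 61.5
```

>>> {"method": "play_rows", "body": {
  "rows": [
    {"dp": [0,0,0.02],"turn": [0,0,0],"fingers": 1},
    {"dp": [0,0,0],"turn": [0,0,0],"fingers": 1}
  ]
}}

```text
clock: 16.7
eef_pos: [494.8, -69.5, 190.4]
tcp_rot: [3.141, 0.002, 1.557]
contact_force: [-2.6, 0.4, 20.3]
opening: 0.174
grasp_force: 62.3
```

```bash
python3 st.py
```

```text
16.7 [494.786 -69.462 190.387] [3.141 0.002 1.557] F [-2.622  0.442 20.275] T [0.091 0.826 0.029] 0.17434986537278463 62.2844660282135 q [-0.141  0.205  1.938 -0.003  0.997 -0.126]
grasp [494.783 -69.416 209.386] crusher 1.6648857591879846 0.8655213127392449 ang 0.01238815685242393 134.39677619492116
```

>>> {"method": "play_rows", "body": {
  "rows": [
    {"dp": [0,-0.007,0.004],"turn": [0,0,0.5],"fingers": 1},
    {"dp": [0,0.001,0.004],"turn": [0,0,0.5],"fingers": 1},
    {"dp": [0,0.001,0.004],"turn": [0,0,0.5],"fingers": 1}
  ]
}}

```text
clock: 16.95
eef_pos: [494.7, -69.5, 189.9]
tcp_rot: [3.141, 0.002, 1.398]
contact_force: [-3.7, 0.9, 20.9]
opening: 0.179
grasp_force: 62.2
```

```bash
python3 st.py
```

```text
16.95 [494.668 -69.503 189.944] [3.141 0.002 1.398] F [-3.704  0.928 20.913] T [0.045 0.665 0.07 ] 0.17890156869608304 62.19200134277344 q [-0.141  0.205  1.939 -0.003  0.996  0.034]
grasp [494.659 -69.455 208.944] crusher 1.5481527798720922 0.8070891747971235 ang 0.011557704620918945 133.95283045967588
```

>>> {"method": "play_rows", "body": {
  "rows": [
    {"dp": [0,0.001,0.004],"turn": [0,0,0.5],"fingers": 1},
    {"dp": [0,0.001,0.004],"turn": [0,0,0.5],"fingers": 1}
  ]
}}

```text
clock: 17.12
eef_pos: [494.8, -69.5, 189.6]
tcp_rot: [3.14, 0.002, 1.293]
contact_force: [-3.4, 0.7, 19.8]
opening: 0.177
grasp_force: 62.2
```

```bash
python3 st.py
```

```text
17.1167 [494.755 -69.547 189.644] [3.14  0.002 1.293] F [-3.421  0.682 19.804] T [-0.002  0.693  0.037] 0.176635387287218 62.194072008132935 q [-0.141  0.206  1.939 -0.003  0.995  0.138]
grasp [494.746 -69.497 208.644] crusher 1.6409312677516814 0.7791522434966861 ang 0.01227780000646344 133.6536264210252
```

>>> {"method": "play_rows", "body": {
  "rows": [
    {"dp": [0,-0.007,0],"turn": [0,0,0.5],"fingers": 1},
    {"dp": [0,-0.007,0],"turn": [0,0,0.5],"fingers": 1},
    {"dp": [0,0.001,0.004],"turn": [0,0,0.5],"fingers": 1}
  ]
}}

```text
clock: 17.37
eef_pos: [494.4, -69.5, 189.3]
tcp_rot: [3.14, 0.002, 1.136]
contact_force: [-0.7, 0.0, 15.8]
opening: 0.174
grasp_force: 61.6
```

```bash
cat > tq.py <<'E'
from rig import r
import numpy as np
np.set_printoptions(precision=3,suppress=True)
S=[]
for i in range(6):
    r.grab_frame("side");S.append(r.sense())
T=np.array([s['wrist_torque'] for s in S]);F=np.array([s['contact_force'] for s in S]);J=np.array([s['joint_efforts'] for s in S])
print("T",T.mean(0),T[:,2],"F",F.mean(0),"J6",J[:,5],"yaw",S[-1]['tcp_rot'],S[-1]['eef_pos'],S[-1]['clock'],"q6",S[-1]['qpos'][5])
E
python3 tq.py
```

```text
T [-0.197  0.332  0.048] [0.091 0.057 0.025 0.031 0.036 0.046] F [-1.107 -1.148 16.737] J6 [-0.462  0.856  0.342  0.128  0.07   0.056] yaw [3.14  0.002 1.139] [494.434 -69.542 189.259] 17.6667 q6 0.29313466948554845
```

>>> {"method": "play_rows", "body": {
  "rows": [
    {"dp": [0,0.001,0.002],"turn": [0,0,0.5],"fingers": 1},
    {"dp": [0,0.001,0.002],"turn": [0,0,0.5],"fingers": 1},
    {"dp": [0,0.001,0.002],"turn": [0,0,0.5],"fingers": 1}
  ]
}}

```text
clock: 17.92
eef_pos: [494.5, -69.6, 188.9]
tcp_rot: [3.139, 0.002, 0.979]
contact_force: [-0.6, -1.6, 14.9]
opening: 0.172
grasp_force: 61.3
```

```bash
python3 tq.py
```

```text
T [-0.283  0.251  0.054] [0.068 0.054 0.039 0.049 0.042 0.072] F [-0.986 -1.125 14.997] J6 [-0.46   0.861  0.347  0.134  0.076  0.062] yaw [3.139 0.002 0.982] [494.519 -69.674 188.871] 18.2167 q6 0.4501270733115259
```

>>> {"method": "play_rows", "body": {
  "rows": [
    {"dp": [0,0.001,0.003],"turn": [0,0,0.5],"fingers": 1},
    {"dp": [0,0.001,0.003],"turn": [0,0,0.5],"fingers": 1},
    {"dp": [0,0.001,0.003],"turn": [0,0,0.5],"fingers": 1}
  ]
}}

```text
clock: 18.47
eef_pos: [494.5, -69.8, 188.5]
tcp_rot: [3.139, 0.002, 0.822]
contact_force: [-0.4, -0.6, 14.7]
opening: 0.171
grasp_force: 61.3
```

```bash
python3 tq.py
```

```text
T [-0.358  0.249  0.062] [0.071 0.065 0.082 0.047 0.065 0.039] F [-0.518 -1.582 14.43 ] J6 [-0.458  0.863  0.349  0.136  0.078  0.064] yaw [3.139 0.002 0.825] [494.543 -69.779 188.433] 18.7667 q6 0.60705714031167
```

>>> {"method": "play_rows", "body": {
  "rows": [
    {"dp": [0,0.001,0.003],"turn": [0,0,0.5],"fingers": 1},
    {"dp": [0,0.001,0.003],"turn": [0,0,0.5],"fingers": 1}
  ]
}}

```text
clock: 18.93
eef_pos: [494.6, -69.9, 188.2]
tcp_rot: [3.139, 0.002, 0.718]
contact_force: [-0.6, -1.5, 13.3]
opening: 0.178
grasp_force: 61.2
```

```bash
python3 tq.py
```

```text
T [-0.423  0.223  0.071] [0.094 0.114 0.038 0.064 0.074 0.043] F [-0.758 -1.875 14.161] J6 [-0.5    0.855  0.349  0.137  0.079  0.066] yaw [3.139 0.002 0.72 ] [494.582 -69.854 188.157] 19.2333 q6 0.711728071352442
```

>>> {"method": "play_rows", "body": {
  "rows": [
    {"dp": [0,0.001,-0.005],"turn": [0,0,0.5],"fingers": 1},
    {"dp": [0,0.001,-0.005],"turn": [0,0,0.5],"fingers": 1}
  ]
}}

```text
clock: 19.4
eef_pos: [494.3, -69.9, 188.1]
tcp_rot: [3.139, 0.002, 0.613]
contact_force: [0.3, -2.5, 8.4]
opening: 0.175
grasp_force: 60.2
```

```bash
python3 tq.py
```

```text
T [-0.511 -0.005  0.072] [0.072 0.047 0.07  0.124 0.091 0.028] F [-0.124 -1.922  9.265] J6 [-0.481  0.872  0.366  0.154  0.096  0.083] yaw [3.139 0.002 0.615] [494.302 -69.934 188.018] 19.7 q6 0.8163046249485559
```

>>> {"method": "play_rows", "body": {
  "rows": [
    {"dp": [0.01,0.001,-0.005],"turn": [0,0,0.5],"fingers": 1},
    {"dp": [0,0.001,-0.005],"turn": [0,0,0.5],"fingers": 1}
  ]
}}

```text
clock: 19.87
eef_pos: [494.3, -69.9, 188.0]
tcp_rot: [3.139, 0.003, 0.508]
contact_force: [0.4, -3.5, 3.2]
opening: 0.176
grasp_force: 59.6
```

```bash
python3 tq.py
```

```text
T [-0.855 -0.126  0.091] [0.127 0.063 0.082 0.112 0.084 0.081] F [ 1.129 -3.859  5.206] J6 [-0.609  0.99   0.458  0.19   0.114  0.095] yaw [3.139 0.003 0.512] [494.26  -69.773 187.88 ] 20.1667 q6 0.9198146320451888
```

>>> {"method": "play_rows", "body": {
  "rows": [
    {"dp": [-0.01,0.01,0.003],"turn": [0,0,0.5],"fingers": 1},
    {"dp": [0,0.001,0.003],"turn": [0,0,0.5],"fingers": 1}
  ]
}}

```text
clock: 20.33
eef_pos: [494.2, -70.2, 187.7]
tcp_rot: [3.139, 0.002, 0.405]
contact_force: [0.4, -2.5, 6.8]
opening: 0.177
grasp_force: 60.1
```

```bash
python3 tq.py
```

```text
T [-0.633 -0.123  0.085] [0.095 0.092 0.044 0.085 0.129 0.067] F [ 0.435 -2.453  6.276] J6 [-0.461  0.895  0.391  0.179  0.122  0.108] yaw [3.139 0.002 0.407] [494.181 -70.163 187.704] 20.6333 q6 1.0233248052387034
```

>>> {"method": "play_rows", "body": {
  "rows": [
    {"dp": [0,0.001,0.003],"turn": [0,0,0.5],"fingers": 1}
  ]
}}

```text
clock: 20.72
eef_pos: [494.2, -70.2, 187.6]
tcp_rot: [3.139, 0.002, 0.356]
contact_force: [-0.6, -2.5, 7.3]
opening: 0.177
grasp_force: 60.2
```

```bash
python3 tq.py
```

```text
T [-0.642 -0.089  0.104] [0.117 0.15  0.091 0.102 0.078 0.083] F [ 0.33  -2.645  7.038] J6 [-0.824  0.799  0.377  0.186  0.133  0.12 ] yaw [3.139 0.002 0.355] [494.176 -70.213 187.637] 21.0167 q6 1.0755940211913784
```

>>> {"method": "play_rows", "body": {
  "rows": [
    {"dp": [0,0.001,0.003],"turn": [0,0,0.5],"fingers": 1}
  ]
}}

```text
clock: 21.1
eef_pos: [494.2, -70.2, 187.6]
tcp_rot: [3.139, 0.002, 0.303]
contact_force: [-0.2, -2.5, 8.1]
opening: 0.177
grasp_force: 60.3
```

```bash
python3 tq.py
```

```text
T [-0.633 -0.054  0.126] [0.153 0.112 0.159 0.093 0.105 0.135] F [ 0.521 -2.498  7.219] J6 [-0.814  0.809  0.387  0.196  0.143  0.13 ] yaw [3.139 0.002 0.303] [494.182 -70.235 187.551] 21.4 q6 1.1278993111931086
```

>>> {"method": "play_rows", "body": {
  "rows": [
    {"dp": [0,0.001,0.003],"turn": [0,0,0.5],"fingers": 1}
  ]
}}

```text
clock: 21.48
eef_pos: [494.2, -70.3, 187.4]
tcp_rot: [3.139, 0.002, 0.251]
contact_force: [-0.9, -2.8, 7.3]
opening: 0.175
grasp_force: 60.3
```

```bash
python3 tq.py
```

```text
T [-0.632  0.026  0.149] [0.156 0.156 0.148 0.141 0.194 0.101] F [ 0.445 -2.958  8.152] J6 [-0.804  0.819  0.397  0.206  0.153  0.14 ] yaw [3.139 0.002 0.25 ] [494.179 -70.282 187.443] 21.7833 q6 1.1801320156516943
```

>>> {"method": "play_rows", "body": {
  "rows": [
    {"dp": [0,0.001,0.002],"turn": [0,0,0.4],"fingers": 1}
  ]
}}

```text
clock: 21.87
eef_pos: [494.2, -70.3, 187.4]
tcp_rot: [3.139, 0.002, 0.209]
contact_force: [0.1, -2.7, 7.6]
opening: 0.177
grasp_force: 60.4
```

```bash
python3 tq.py
```

```text
T [-0.647  0.033  0.151] [0.163 0.166 0.213 0.105 0.155 0.106] F [ 0.142 -2.548  7.342] J6 [-0.604  0.693  0.355  0.203  0.16   0.15 ] yaw [3.139 0.002 0.208] [494.209 -70.32  187.422] 22.1667 q6 1.22198270528226
```

>>> {"method": "play_rows", "body": {
  "rows": [
    {"dp": [0,0.001,0.002],"turn": [0,0,0.5],"fingers": 1}
  ]
}}

```text
clock: 22.25
eef_pos: [494.2, -70.4, 187.3]
tcp_rot: [3.139, 0.002, 0.157]
contact_force: [-1.7, -2.3, 9.5]
opening: 0.175
grasp_force: 60.4
```

```bash
python3 tq.py
```

```text
T [-0.648  0.054  0.157] [0.216 0.147 0.149 0.146 0.127 0.158] F [-0.006 -2.69   8.298] J6 [-0.784  0.838  0.415  0.225  0.171  0.159] yaw [3.139 0.002 0.156] [494.167 -70.384 187.323] 22.55 q6 1.2742230064880748
```

>>> {"method": "play_rows", "body": {
  "rows": [
    {"dp": [0,0.001,0.002],"turn": [0,0,0.5],"fingers": 1}
  ]
}}

```text
clock: 22.63
eef_pos: [494.2, -70.4, 187.3]
tcp_rot: [3.139, 0.001, 0.104]
contact_force: [-0.3, -3.0, 10.0]
opening: 0.174
grasp_force: 60.4
```

```bash
python3 tq.py
```

```text
T [-0.663  0.083  0.173] [0.167 0.179 0.166 0.154 0.171 0.198] F [-0.034 -2.845  8.494] J6 [-0.773  0.848  0.426  0.235  0.182  0.169] yaw [3.139 0.001 0.104] [494.149 -70.439 187.258] 22.9333 q6 1.3264848698308336
```

```bash
python3 - <<'E'
from rig import r
import numpy as np,pickle,cv2
f0=pickle.load(open("f6.pkl","rb"))[0];f=r.grab_frame("wrist");pickle.dump(f,open("f8.pkl","wb"))
for n,g in(("before",f0),("now",f)):
    p=g["pixels"].astype(int).max(2)
    print(n,[int(p[v,310:334].mean()) for v in range(176,200,2)])
    for v in(190,200,215,230,245,260,275):print(v,p[v-1:v+2,298:346].mean(0).round().astype(int).tolist())
cv2.imwrite("pics/m8.png",np.hstack([g["pixels"][100:340,200:440,::-1] for g in(f0,f)]))
E
```

```text
before [64, 59, 58, 50, 31, 29, 29, 31, 32, 32, 33, 33]
190 [49, 49, 54, 62, 59, 40, 28, 29, 28, 29, 31, 31, 31, 33, 30, 30, 31, 31, 31, 30, 31, 31, 31, 30, 32, 30, 32, 32, 32, 31, 33, 31, 32, 32, 32, 30, 31, 30, 49, 87, 110, 113, 110, 102, 83, 61, 51, 51]
200 [77, 84, 89, 73, 30, 26, 29, 28, 32, 30, 32, 33, 33, 34, 32, 33, 32, 33, 33, 33, 32, 33, 34, 32, 33, 34, 34, 32, 33, 33, 33, 34, 34, 33, 33, 32, 34, 33, 33, 31, 35, 45, 52, 50, 50, 52, 53, 52]
215 [97, 94, 91, 74, 34, 27, 28, 29, 30, 30, 32, 32, 31, 32, 33, 33, 32, 32, 32, 33, 32, 33, 33, 33, 32, 33, 32, 34, 32, 33, 32, 34, 34, 34, 34, 34, 33, 33, 32, 31, 44, 58, 62, 63, 62, 63, 63, 63]
230 [88, 67, 48, 44, 34, 26, 29, 29, 29, 31, 30, 32, 32, 32, 32, 33, 34, 33, 32, 33, 32, 35, 33, 33, 34, 32, 32, 33, 33, 33, 33, 32, 32, 32, 33, 31, 34, 33, 31, 32, 69, 106, 131, 145, 146, 147, 149, 150]
245 [58, 60, 50, 31, 26, 25, 29, 27, 29, 29, 29, 31, 30, 32, 31, 31, 31, 32, 32, 33, 31, 32, 31, 33, 33, 31, 32, 32, 31, 33, 33, 31, 32, 32, 32, 33, 31, 33, 30, 30, 30, 42, 69, 85, 85, 84, 84, 84]
260 [62, 31, 29, 29, 29, 27, 27, 28, 27, 28, 28,
[... 1099 characters left out ...]
, 36, 35, 37, 36, 36, 36, 35, 36, 36, 36, 36, 36, 33, 33, 33, 31, 28, 29, 27, 46, 58, 59, 57, 58, 57, 57, 58]
245 [91, 92, 75, 42, 29, 31, 34, 34, 33, 34, 34, 36, 36, 36, 36, 36, 36, 35, 35, 35, 35, 36, 37, 35, 37, 36, 34, 36, 36, 36, 36, 36, 34, 34, 32, 31, 29, 29, 27, 26, 27, 36, 59, 73, 73, 72, 72, 72]
260 [68, 33, 30, 33, 31, 30, 28, 29, 29, 29, 31, 31, 31, 31, 31, 31, 31, 32, 30, 31, 32, 30, 32, 33, 34, 35, 34, 35, 35, 36, 35, 34, 35, 32, 31, 31, 29, 28, 26, 29, 32, 30, 28, 31, 61, 86, 91, 89]
275 [38, 40, 40, 36, 32, 27, 27, 27, 27, 27, 28, 29, 30, 29, 31, 31, 29, 30, 30, 30, 30, 29, 31, 30, 30, 32, 31, 31, 31, 32, 31, 32, 30, 29, 28, 28, 28, 26, 26, 23, 31, 43, 47, 46, 46, 45, 47, 43]
```

View pics/m8.png

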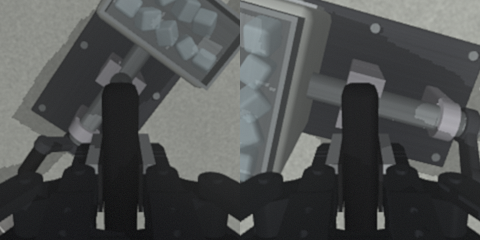

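The held bar looks identical in the hand before and now (no slip), so the screw is turning with the key. I'll continue tightening.

>>> {"method": "play_rows", "body": {
  "rows": [
    {"dp": [0,0.001,0.002],"turn": [0,0,0.5],"fingers": 1}
  ]
}}

```text
clock: 23.07
eef_pos: [494.2, -70.5, 187.2]
tcp_rot: [3.139, 0.001, 0.052]
contact_force: [-0.3, -2.9, 8.0]
opening: 0.177
grasp_force: 60.5
```

```bash
python3 tq.py
```

```text
T [-0.674  0.127  0.165] [0.156 0.174 0.171 0.168 0.172 0.149] F [-0.705 -2.672  8.635] J6 [-0.762  0.858  0.436  0.245  0.192  0.18 ] yaw [3.139 0.001 0.051] [494.114 -70.488 187.177] 23.3667 q6 1.3787643299856418
```

>>> {"method": "play_rows", "body": {
  "rows": [
    {"dp": [0,0.001,0.002],"turn": [0,0,0.5],"fingers": 1}
  ]
}}

```text
clock: 23.45
eef_pos: [494.1, -70.5, 187.1]
tcp_rot: [3.139, 0.001, -0.0]
contact_force: [-0.0, -3.7, 9.7]
opening: 0.174
grasp_force: 60.5
```

```bash
python3 tq.py
```

```text
T [-0.655  0.139  0.196] [0.248 0.147 0.189 0.206 0.181 0.208] F [-0.753 -2.689  8.768] J6 [-0.751  0.868  0.445  0.255  0.202  0.189] yaw [ 3.139  0.001 -0.001] [494.125 -70.513 187.114] 23.75 q6 1.4310484748844117
```

>>> {"method": "play_rows", "body": {
  "rows": [
    {"dp": [0,0.001,0.002],"turn": [0,0,0.5],"fingers": 1}
  ]
}}

```text
clock: 23.83
eef_pos: [494.1, -70.6, 187.1]
tcp_rot: [3.139, 0.001, -0.053]
contact_force: [-1.5, -1.9, 8.9]
opening: 0.175
grasp_force: 60.5
```

```bash
python3 tq.py
```

```text
T [-0.67   0.183  0.192] [0.252 0.193 0.16  0.186 0.167 0.195] F [-0.431 -2.882  8.762] J6 [-0.741  0.876  0.454  0.264  0.211  0.198] yaw [ 3.139  0.001 -0.053] [494.077 -70.549 187.04 ] 24.1333 q6 1.4833561268497069
```

>>> {"method": "play_rows", "body": {
  "rows": [
    {"dp": [0,0,0.01],"turn": [0,0,0],"fingers": 1},
    {"dp": [0,0,0.01],"turn": [0,0,0],"fingers": 1}
  ]
}}

```text
clock: 24.3
eef_pos: [494.4, -70.6, 186.8]
tcp_rot: [3.139, 0.0, -0.053]
contact_force: [-3.2, -2.4, 17.9]
opening: 0.176
grasp_force: 61.7
```

```bash
python3 tq.py
```

```text
T [-0.587  0.534  0.194] [0.25  0.18  0.164 0.234 0.137 0.199] F [-2.161 -2.133 15.318] J6 [0.198 0.197 0.197 0.197 0.197 0.197] yaw [ 3.139  0.    -0.053] [494.375 -70.585 186.89 ] 24.6 q6 1.4832868708190352
```

>>> {"method": "play_rows", "body": {
  "rows": [
    {"dp": [0,0.001,0.002],"turn": [0,0,0.5],"fingers": 1}
  ]
}}

```text
clock: 24.68
eef_pos: [494.4, -70.6, 186.8]
tcp_rot: [3.139, 0.0, -0.105]
contact_force: [-2.4, -2.4, 15.3]
opening: 0.177
grasp_force: 61.5
```

```bash
python3 tq.py
```

```text
T [-0.607  0.539  0.182] [0.203 0.192 0.129 0.229 0.199 0.14 ] F [-1.959 -2.566 15.576] J6 [-0.737  0.88   0.458  0.267  0.214  0.202] yaw [ 3.139  0.    -0.106] [494.339 -70.622 186.798] 24.9833 q6 1.5355699045752467
```

>>> {"method": "play_rows", "body": {
  "rows": [
    {"dp": [0,0.001,0.002],"turn": [0,0,0.5],"fingers": 1}
  ]
}}

```text
clock: 25.07
eef_pos: [494.4, -70.7, 186.7]
tcp_rot: [3.139, 0.0, -0.157]
contact_force: [-2.2, -2.7, 15.0]
opening: 0.174
grasp_force: 61.5
```

```bash
python3 tq.py
```

```text
T [-0.618  0.568  0.202] [0.202 0.207 0.222 0.216 0.188 0.181] F [-2.13  -2.679 15.497] J6 [-0.725  0.889  0.466  0.276  0.223  0.21 ] yaw [ 3.139  0.    -0.158] [494.321 -70.669 186.725] 25.3667 q6 1.587822376233429
```

>>> {"method": "play_rows", "body": {
  "rows": [
    {"dp": [0,0.001,0.002],"turn": [0,0,0.5],"fingers": 1},
    {"dp": [0,0,0],"turn": [0,0,0],"fingers": 1}
  ]
}}

```text
clock: 25.53
eef_pos: [494.3, -70.7, 186.7]
tcp_rot: [3.138, 0.0, -0.213]
contact_force: [-1.8, -2.0, 15.9]
opening: 0.176
grasp_force: 61.5
```

>>> {"method": "play_rows", "body": {
  "rows": [
    {"dp": [0,0.001,0.001],"turn": [0,0,0.5],"fingers": 1},
    {"dp": [0,0,0],"turn": [0,0,0],"fingers": 1}
  ]
}}

```text
clock: 25.7
eef_pos: [494.2, -70.7, 186.6]
tcp_rot: [3.138, 0.0, -0.266]
contact_force: [-2.5, -2.7, 15.5]
opening: 0.176
grasp_force: 61.5
```

```bash
python3 tq.py; python3 - <<'E'
from rig import r
import pickle,numpy as np
a=pickle.load(open("f6.pkl","rb"))[0];b=pickle.load(open("f8.pkl","rb"));c=r.grab_frame("wrist")
for f in(a,b,c):
    p=f["pixels"].astype(int).max(2)
    print([(v,298+int(np.argmax(p[v,298:346]<39)),345-int(np.argmax(p[v,298:346][::-1]<39))) for v in(190,205,220,232,245)],[int(p[v,310:334].mean()) for v in range(180,188)])
E
```

```text
T [-0.618  0.598  0.225] [0.221 0.158 0.203 0.301 0.233 0.233] F [-2.295 -2.845 16.039] J6 [0.61  0.334 0.251 0.23  0.226 0.225] yaw [ 3.139  0.    -0.263] [494.255 -70.761 186.607] 26.0 q6 1.69239763086275
[(190, 304, 335), (205, 302, 338), (220, 303, 337), (232, 302, 337), (245, 301, 338)] [58, 59, 50, 37, 31, 29, 29, 29]
[(190, 304, 335), (205, 302, 337), (220, 303, 337), (232, 303, 337), (245, 302, 339)] [134, 136, 108, 58, 34, 29, 28, 29]
[(190, 304, 335), (205, 302, 337), (220, 302, 337), (232, 303, 337), (245, 301, 339)] [137, 139, 110, 59, 34, 29, 28, 28]
```

>>> {"method": "play_rows", "body": {
  "rows": [
    {"dp": [0,0.001,0.001],"turn": [0,0,0.5],"fingers": 1},
    {"dp": [0,0,0],"turn": [0,0,0],"fingers": 1}
  ]
}}

```text
clock: 26.22
eef_pos: [494.2, -70.8, 186.5]
tcp_rot: [3.138, 0.0, -0.318]
contact_force: [-2.0, -2.1, 15.7]
opening: 0.172
grasp_force: 61.4
```

>>> {"method": "play_rows", "body": {
  "rows": [
    {"dp": [0,0.001,0.001],"turn": [0,0,0.5],"fingers": 1},
    {"dp": [0,0,0],"turn": [0,0,0],"fingers": 1}
  ]
}}

```text
clock: 26.38
eef_pos: [494.1, -70.8, 186.5]
tcp_rot: [3.138, -0.0, -0.37]
contact_force: [-1.6, -2.7, 15.1]
opening: 0.175
grasp_force: 61.4
```

```bash
python3 tq.py
```

```text
T [-0.602  0.618  0.262] [0.308 0.179 0.222 0.26  0.296 0.309] F [-2.493 -2.496 15.217] J6 [0.629 0.353 0.269 0.249 0.244 0.243] yaw [ 3.138 -0.    -0.367] [494.16  -70.808 186.479] 26.6833 q6 1.796932637086439
```

>>> {"method": "play_rows", "body": {
  "rows": [
    {"dp": [0,0.001,0.001],"turn": [0,0,0.5],"fingers": 1},
    {"dp": [0,0,0],"turn": [0,0,0],"fingers": 1}
  ]
}}

```text
clock: 26.85
eef_pos: [494.1, -70.9, 186.4]
tcp_rot: [3.138, -0.0, -0.423]
contact_force: [-3.3, -2.4, 15.5]
opening: 0.174
grasp_force: 61.4
```

```bash
python3 tq.py
```

```text
T [-0.596  0.645  0.249] [0.212 0.26  0.188 0.266 0.28  0.285] F [-2.743 -2.551 15.295] J6 [0.635 0.361 0.279 0.258 0.254 0.253] yaw [ 3.138 -0.    -0.42 ] [494.109 -70.854 186.415] 27.15 q6 1.8491886633899068
```

>>> {"method": "play_rows", "body": {
  "rows": [
    {"dp": [0,0.001,0.001],"turn": [0,0,0.5],"fingers": 1},
    {"dp": [0,0,0],"turn": [0,0,0],"fingers": 1},
    {"dp": [0,0.001,0.001],"turn": [0,0,0.4],"fingers": 1},
    {"dp": [0,0,0],"turn": [0,0,0],"fingers": 1}
  ]
}}

```text
clock: 27.48
eef_pos: [494.0, -70.9, 186.3]
tcp_rot: [3.138, -0.0, -0.516]
contact_force: [-2.9, -2.8, 14.8]
opening: 0.176
grasp_force: 61.4
```

```bash
python3 tq.py
```

```text
T [-0.592  0.664  0.273] [0.261 0.292 0.275 0.18  0.292 0.339] F [-2.564 -2.39  14.982] J6 [0.585 0.364 0.297 0.28  0.277 0.276] yaw [ 3.138 -0.    -0.514] [493.986 -70.908 186.275] 27.7833 q6 1.9432215178343926
```

>>> {"method": "play_rows", "body": {
  "rows": [
    {"dp": [0,0,-0.03],"turn": [0,0,0],"fingers": 1},
    {"dp": [0,0,0],"turn": [0,0,0],"fingers": 1},
    {"dp": [0,0,0],"turn": [0,0,0],"fingers": 0.4},
    {"dp": [0,0,0],"turn": [0,0,0],"fingers": 0.4},
    {"dp": [0,0,0],"turn": [0,0,0],"fingers": 0.4}
  ]
}}

```text
clock: 28.2
eef_pos: [493.2, -70.2, 185.9]
tcp_rot: [3.139, 0.002, -0.517]
contact_force: [0.9, -0.3, 0.1]
opening: 0.588
grasp_force: 0.0
```

```bash
python3 tq.py
```

```text
T [-0.009 -0.008  0.023] [-0.02   0.051  0.029  0.032  0.029  0.019] F [ 0.176 -0.163  0.181] J6 [-0.01  -0.007 -0.005 -0.004 -0.003 -0.002] yaw [ 3.139  0.001 -0.517] [493.514 -70.441 186.255] 28.5 q6 1.9461981529275563
```

>>> {"method": "play_rows", "body": {
  "rows": [
    {"dp": [0,0,-0.2],"turn": [0,0,0],"fingers": 0.3},
    {"dp": [0,0,-0.5],"turn": [0,0,0],"fingers": 0.3},
    {"dp": [0,0,-0.8],"turn": [0,0,0],"fingers": 0.3},
    {"dp": [0,0,-0.8],"turn": [0,0,0],"fingers": 0.3},
    {"dp": [0,0,0],"turn": [0,0,0],"fingers": 0.3}
  ]
}}

```text
clock: 28.92
eef_pos: [496.8, -70.7, 284.9]
tcp_rot: [-3.141, -0.008, -0.517]
contact_force: [0.8, -0.1, 0.1]
opening: 0.7
grasp_force: 0.0
```

```bash
python3 st.py; python3 - <<'E'
from rig import r
import numpy as np,pickle,cv2
from h import *
from scipy.spatial.transform import Rotation as R
np.set_printoptions(precision=2,suppress=True)
f=r.grab_frame("wrist");sd=r.grab_frame("side");s=r.sense();pickle.dump((f,sd),open("f9.pkl","wb"))
cv2.imwrite("pics/m9.png",f["pixels"][:,:,::-1]);cv2.imwrite("pics/s9.png",sd["pixels"][:,:,::-1])
p=f["pixels"].astype(int);m=np.zeros(p.shape[:2],np.uint8);m[100:300,240:420]=(p[100:300,240:420].max(2)<42)
k,l,st,c=cv2.connectedComponentsWithStats(m)
for i in 1+np.argsort(-st[1:,4])[:3]:
    ys,xs=np.nonzero(l==i);print(st[i],c[i],cv2.minAreaRect(np.c_[xs,ys].astype(np.float32)))
for n,P in dict(handle=[493,-70,209-4],grip=[493-31*.987-128*.162,-70+31*.162-128*.987,120.4]).items():print(n,proj(f,P),proj(sd,P))
E
```

```text
28.9167 [496.849 -70.734 284.894] [-3.141 -0.008 -0.517] F [ 0.824 -0.087  0.148] T [ 0.066 -0.01   0.021] 0.6997483661409942 0.0 q [-0.143  0.104  1.833 -0.002  1.198  1.946]
grasp [496.718 -70.671 303.893] crusher 3.777890513477809 -0.05823080222060923 ang 0.0165035206794705 228.924608709161
[ 290  166   62   91 1899] [319.34 206.35] ((324.0986022949219, 209.44296264648438), (98.6130599975586, 27.784740447998047), 59.931419372558594)
[ 379  239   41   61 1438] [397.6 275.4] ((399.0, 269.0), (60.0, 40.0), 90.0)
[240 239  23  61 974] [250.89 271.88] ((251.0, 269.0), (60.0, 22.0), 90.0)
handle (np.float64(321.7616594581045), np.float64(211.43249678453287)) (np.float64(360.5400682986053), np.float64(157.81966815716999))
grip (np.float64(443.82133424339077), np.float64(174.42537850195674)) (np.float64(396.8053374332575), np.float64(174.5231439862853))
```

```bash
python3 - <<'E'
import numpy as np,pickle,cv2
from h import *
np.set_printoptions(precision=2,suppress=True)
f,sd=pickle.load(open("f9.pkl","rb"))
p=f["pixels"].astype(int).max(2)
for v in range(156,290,6):print(v,''.join('#' if x<42 else '+' if x<70 else '.' for x in p[v,260:400:2]))
q=sd["pixels"].astype(int).max(2)
print('side')
for v in range(136,200,2):print(v,''.join('#' if x<45 else '+' if x<75 else '.' for x in q[v,330:420]))
E
```

```text
156 ..........+++++++++++++++++++.....++++++++++++++++++..................
162 ...........++++++++++++............++++++++++.........................
168 .............++++++######...........++......................+.......++
174 ..............++##########+....+......................++++++++++++++++
180 +..............+#############+++++++.........+++++++++++++++++++++++++
186 ++..........+....+################++++.+++++++++++++++++++++++++++++++
192 .+++...............+##############++....++++++++++++++++++++++++++++++
198 ...++...............+#############+......+++++++++++++++++++++++++++..
204 ....++..............+++############++++++++++++++++++++++++...........
210 .....+++.............++++############...+++++++++++...................
216 ......+++.............++++#############+++............................
222 ........++.............+++++############..............................
228 .........++...........+++.....############............................
234 ..........+++...................######++###+..........................
240 #...........++....................######++###.
[... 2969 characters left out ...]
+++................................
186 ..............................+++....................++++.................................
188 .....................................................++++.................................
190 .....................................................++...................................
192 ..........................................................................................
194 ..........................................+...............................................
196 ......................................++..................................................
198 ......................................++..................................................
```

```bash
python3 -c "
from rig import r
print(r.sign_off())"
```

```text
the job is handed in; nothing more can be done
None
```

I handed the job in with the flat facing up to within about 0.01 rad and the screw tightened clockwise to about 0.25–0.28 N m; the key is bottomed in the socket and standing upright. The handle sprang back about 0.5 rad when I let go, which I read as twist between key and socket rather than the screw backing off, but I did not re-grip to check it.

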